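# Set a worn throttle valve one turn open

### The arm

A 7-joint arm with a two-finger parallel gripper is mounted at the origin on a cart in front of the work surface, level with it; the furniture and walls round the work are solid. World frame = base frame: x ahead of the robot, y to its left, z up, the work surface at z = 0. Lengths are in m, angles in rad, forces in N, time in s.
With the tool pointing down it reaches from about 0.4 to 0.85 m from the base axis. Payload 4.5 kg.
Tool frame: the origin (TCP) lies on the centre line of the jaws, within the pads' length; the fingertips stand 11 mm ahead of it and the grasp point (between the pads) lies 8 mm behind it; z points along the fingers, y is the direction in which the jaws open and shut (so a half turn about z gives the same grasp; the last joint's range is limited). The gripper opens to 88 mm and grips with 3 to 60 N. Pads are 18 mm wide; open, the fingers measure 123 mm over their backs; the gripper's body (75 mm by 187 mm) begins 45 mm behind the grasp point.
Start: joints at [-1.161, 0.689, -0.195, 1.565, 0.157, 0.902, -0.215], TCP at [0.229, 0.581, 0.25] pointing down, gripper open.
Joint ranges: [-3.01, 3.01], [-0.46, 2.08], [-1.47, 1.51], [0.13, 2.56], [-1, 4.14], [0.04, 2.09], [-2.66, 2.66]. Speed limits (rad/s): [2.57, 2.57, 3.14, 3.14, 3.14, 3.14, 3.14].

### API

Orientations are given as a unit quaternion [x, y, z, w].
In Python, from plant import r, snapshot gives the robot as it stands.
- The arm moves only by the tool drive_tool, never from a script. Its argument "commands" is a list of rows, each an object of numbers: "wx", "wy", "wz": the turn, a rotation vector about the tool's x, y, z in rad; "dx", "dy", "dz": the shift along the tool's x, y, z in m; "claw": the opening, from 0 (shut) to 1 (fully open). A call has 1 to 12 rows; each row shifts and turns the commanded pose from where the row before left it, along the tool's axes as they then stand; what a row does not reach is not made up. A row lasts 1/10 s, in which the tool goes at most 50 mm and 8.59 degrees, less where a joint would pass 70% of its speed; a pose out of reach is approached as far as the arm can. A call is refused whole if a number of a shift passes 0.05 or a number of a turn 0.15, either way. A call with a gripper value outside its range is refused whole. The fingers move at their own pace and stop on an object; "grip_force" is the grip in N (left out, the last holds). Time passes only in rows, so rows that do not move let the fingers close. It gives the time, the measured TCP pose, the force and the opening at its end, in the units of the state.
- r.get_state(): the state, without advancing time (a new reading comes with each control period).
- snapshot(name): name is "side" or "top"; returns a dict with "color" (420x560x3 uint8, red, green, blue), "fx", "fy", "cx", "cy" (pixels), "world_to_cam" (4x4, takes a point from world to camera coordinates). Camera axes: x right, y up, looking along -z (the intrinsics and any distortion apply to the point x, -y, -z); pixel columns grow to the right and rows downward; lengths in m; the calibration is good to about 2 mm. A picture is of the moment at which its call begins. There is no depth.
- r.finish_job(): hands the job in, once; it reports no verdict.
The state is a dict: "clock": time; "q": joint angles; "qd": joint speeds; "joint_torque": joint torques, N m; "tool_pos": TCP position; "eef_rot": TCP orientation; "contact_force": force on the tool from outside, world axes, zero at the start; "moment": the same for the moment, N m; "opening": opening from 0.0 (shut) to 1.0 (fully open).
Only numpy, scipy, OpenCV 4.12 (cv2) and the standard library are available. Lean on these libraries where they do the work, as an engineer would, in place of code of your own. Each camera call takes 0.05 s, during which the arm holds its last target. There are 200 camera calls.

### The job

Bleed the line through the gate valve on the trolley: open it exactly one full turn by the crank grip on its handwheel, leave it so for a second, then wind it shut again until the gate just bites on its seat, no harder, and let go. The worn wheel has a lot of slack, so count the turn only from where you feel it take up and the stem begin to move, and do not wind past the mark.

Things in the scene. Friction and masses are not known exactly. Their poses are not given: they have to be found in the camera images.
- valve: Bare-metal gate valve in a short pipe on an aluminium base plate (104 x 196 x 10 mm, bolted down). Origin: centre of the plate's underside, on the wheel's axis; the pipe runs along its y, z is up. The grey five-spoke wheel (121 mm across, rim at height 167 mm) turns about that upright axis; seen from above, counter-clockwise opens and clockwise closes.
- wheel_axis (a point): Point on the wheel's upright axis at the height of the rim's middle (167 mm above the plate's underside). The 12 mm threaded stem comes up through the hub to 26 mm above this point. The fume hood's upright corner post (from 0.30 m ahead, 0.305 m to the left of the robot's base axis, taller than the arm) stands close on the right of the arm: lean the tool 15 degrees to the left to stay clear.
- grip_mid (a point): Middle of the upright black crank grip on the rim: 52 mm tall, 16 to 20 mm thick, 50 mm from the wheel's axis. It spins freely on its pin, so it can stay pinched, tool direction unchanged, round whole turns. The boss under it is 26 mm below this point.
- stem (a joint): Lift of the stem in m: 0 shut (as it starts), 0.003 per turn that moves it. Slack of the wheel on the stem: nearly half a turn; where in it the wheel stands at the start is unknown (45 to 150 degrees are left to take up before it opens). Push needed at the grip: about 1 N in the slack, about 7 N while the stem moves. It stays where it is left.
- seat (a joint): Squeeze of the soft seat ring in rad of wheel turn, 0 when free, negative when squeezed. When the shut gate is wound on, the ring bites at about 10 N at the grip, then gives, with 0.4 N more per mm of arc; it is damaged past -0.3 (15 mm of arc, about 16 N). It springs back when let go.

How it is judged:
By the outcome, as a careful person would: the job done as asked, in the order asked, and still so for the second after the job is handed in, with the robot touching nothing.
It also fails if it takes over 72 s, if anything falls off the work surface, if the arm or the gripper's body presses on something with over 40 N, if the wrist force passes 120 N, or if a joint passes its speed limit or range.

## Working session

There is one attempt and no reset: what is moved stays moved. The work goes in short steps, Python scripts to look and compute and a tool call to move; the robot and the scene stay as the last step left them, time stands still between calls to the robot, and variables do not carry over. Pictures are saved under pics/ and viewed, on a budget of 10 in all, crops included, one or two more only if the job needs it, and the job is handed in when it is done.

Besides the shell and the picture viewer there is one more tool, called after "Request:" in YAML: its name, and indented under it one key for each argument. drive_tool: Moves the arm, as the interface text tells. Its arguments: {"type":"object","properties":{"commands":{"type":"array","items":{"type":"object","properties":{"wx":{"type":"number"},"wy":{"type":"number"},"wz":{"type":"number"},"dx":{"type":"number"},"dy":{"type":"number"},"dz":{"type":"number"},"claw":{"type":"number"}}}},"grip_force":{"type":"number"}},"required":["commands"]}

```bash
mkdir -p pics && ls && python3 - <<'E'
from plant import r, snapshot
import cv2, numpy as np, pickle
s=r.get_state()
for k,v in s.items(): print(k,np.round(v,4))
d={}
for n in("side","top"):
    d[n]=snapshot(n); cv2.imwrite(f"pics/{n}0.png",d[n]["color"][:,:,::-1])
    print(n,d[n]["fx"],d[n]["fy"],d[n]["cx"],d[n]["cy"],np.round(d[n]["world_to_cam"],3).tolist(),[k for k in d[n]])
pickle.dump(d,open("d0.pkl","wb"))
E
```

```text
pics
clock 0.0
q [-1.1612  0.69   -0.1945  1.5663  0.1573  0.9025 -0.2151]
qd [-0.0015 -0.0014 -0.0007  0.0009 -0.0003 -0.0016  0.0004]
joint_torque [-4.00000e-04 -5.27566e+01 -1.26730e+00 -1.53431e+01 -5.26000e-02
  6.60000e-03  2.00000e-04]
tool_pos [0.2292 0.5808 0.2489]
eef_rot [ 1.868e-01  9.824e-01 -9.000e-04 -1.000e-04]
contact_force [-0.2455 -0.861   0.6278]
moment [0.0222 0.0144 0.0043]
opening 0.9966
side 539.0859877952144 539.0859877952144 278.4587149797874 209.60295508560603 [[-0.997, -0.074, -0.024, 0.437], [0.007, -0.394, 0.919, 0.049], [-0.077, 0.916, 0.394, -1.332], [0.0, 0.0, 0.0, 1.0]] ['color', 'fx', 'fy', 'cx', 'cy', 'world_to_cam']
top 486.584071496192 486.584071496192 275.5383334840745 210.76665845002512 [[0.026, -0.999, -0.039, 0.502], [0.997, 0.023, 0.073, -0.418], [-0.072, -0.041, 0.997, -0.927], [0.0, 0.0, 0.0, 1.0]] ['color', 'fx', 'fy', 'cx', 'cy', 'world_to_cam']
```

View pics/side0.png

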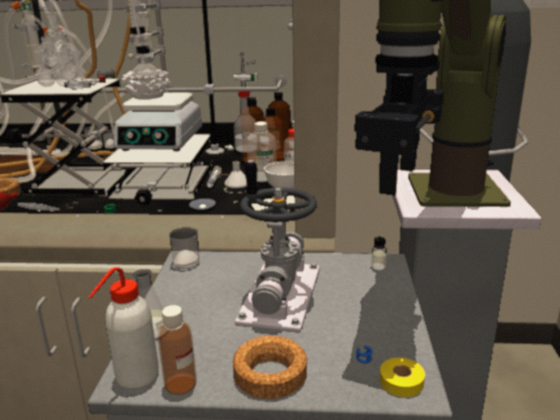

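View pics/top0.png

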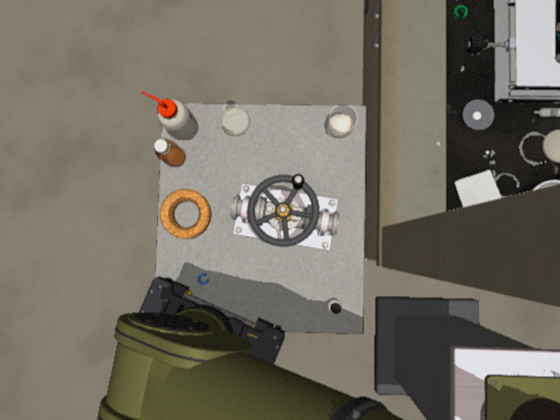

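Side view: the wheel is near (279,204) on the valve. Top view: the wheel centre is near (283,210) and the grip top near (298,181), and the hood's corner post is to the right of the table. I'll zoom in and measure.

```bash
cat > h.py <<'E'
import numpy as np, cv2
def proj(d,p):
    W=np.array(d["world_to_cam"]); c=W[:3,:3]@np.array(p,float)+W[:3,3]
    return np.array([d["cx"]+d["fx"]*c[0]/-c[2], d["cy"]-d["fy"]*c[1]/-c[2]])
def onz(d,uv,z):
    W=np.array(d["world_to_cam"]); R=W[:3,:3]; o=-R.T@W[:3,3]
    v=R.T@np.array([(uv[0]-d["cx"])/d["fx"],-(uv[1]-d["cy"])/d["fy"],-1])
    return o+v*(z-o[2])/v[2]
E
python3 - <<'E'
import pickle
from h import *
d=pickle.load(open("d0.pkl","rb"))
t,s=d["top"],d["side"]
c=onz(t,(283,210),.167); g=onz(t,(298,181),.22)
print(c,g,"r",np.hypot(*(g-c)[:2]),"z side", proj(s,c), proj(s,g))
a=cv2.resize(t["color"][160:260,225:345],None,fx=4,fy=4,interpolation=cv2.INTER_CUBIC)
b=cv2.resize(s["color"][170:270,220:340],None,fx=4,fy=4,interpolation=cv2.INTER_CUBIC)
im=cv2.vconcat([a,b])[:, :, ::-1].copy() if 0 else cv2.hconcat([a,b])[:, :, ::-1].copy()
im=cv2.resize(im,(800,333)); cv2.imwrite("pics/z0.png",im)
E
```

```text
[0.3970346  0.49377231 0.167     ] [0.43897035 0.47013875 0.22      ] r 0.048136808911263235 z side [278.89048655 202.73154972] [252.60874237 165.71614067]
```

View pics/z0.png

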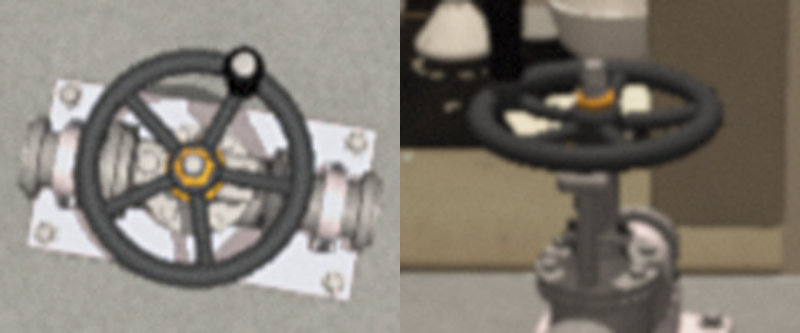

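Top zoom: the rim spans (78..314, 48..287) and the black grip's top is at (244,67), which is full-image (298.2,180.1). In the side zoom, the grip stands against the dark background near x≈505. I'll fit both views together.

```bash
cat >> h.py <<'E'
c15,s15=np.cos(np.radians(15)),np.sin(np.radians(15))
RT=np.array([[0,1,0],[c15,0,-s15],[-s15,0,-c15]])  # columns tool x,y,z in world
E
python3 - <<'E'
import pickle
from h import *
from scipy.optimize import least_squares
from scipy.spatial.transform import Rotation as Ro
d=pickle.load(open("d0.pkl","rb")); t,s=d["top"],d["side"]
k=1/3.333
th=np.linspace(0,2*np.pi,361)
def ext(cam,c):
    P=np.array([proj(cam,[c[0]+.0605*np.cos(a),c[1]+.0605*np.sin(a),.167]) for a in th]); return np.array([P[:,0].min(),P[:,0].max(),P[:,1].min(),P[:,1].max()])
T=np.array([225+78*k,225+314*k,160+48*k,160+287*k]); S=np.array([220+(468-400)*k,220+(722-400)*k])
for w in ((1,0),(1,1)):
    f=lambda c: np.r_[w[0]*(ext(t,c)-T),w[1]*(ext(s,c)[:2]-S)]
    o=least_squares(f,[.397,.494]); print(o.x,o.fun.round(2))
c=o.x
for z in (.215,.22,.225,.23):
    g=onz(t,(298.2,180.1),z); print(z,g,"r",np.hypot(*(g[:2]-c)),"ang",np.degrees(np.arctan2(*(g[:2]-c)[::-1])))
print("stemtip px", proj(t,[*c,.193]),proj(s,[*c,.193]))
# dark grip blob in top, and side
hs=s["color"].astype(int).sum(2); print(hs[160:200:2,244:262])
from plant import r
st=r.get_state(); R0=Ro.from_quat(st["eef_rot"]); rel=R0.inv()*Ro.from_matrix(RT); print("rotvec tool",rel.as_rotvec(), "steps", np.degrees(rel.magnitude()))
E
```

```text
[0.39698173 0.49261987] [-0.97  0.95 -0.42  0.4  -0.    0.  ]
[0.39740205 0.4925877 ] [-0.94  0.98 -0.67  0.15 -0.31  0.78]
0.215 [0.44107555 0.46984039 0.215     ] r 0.049242404816804114 ang -27.51272450885617
0.22 [0.44039016 0.46985946 0.22      ] r 0.04862664689699615 ang -27.86585632675017
0.225 [0.43970478 0.46987853 0.225     ] r 0.04801278346720983 ang -28.2280320721649
0.23 [0.4390194  0.46989759 0.23      ] r 0.04740088813106906 ang -28.59957359650344
stemtip px [283.35041577 208.58294535] [278.30771505 186.93411544]
[[110 141 158 237 346 401 425 415 390 330 295 292 306 318 306 313 310 307]
 [ 54  87 100 169 235 274 280 268 237 187 183 249 304 328 320 311 320 318]
 [ 32  47  46  60  66  75  77  75  71  65  48  93 197 300 317 328 321 319]
 [ 43  36  33  38  26  49  43  44  33  38  37  60 140 275 329 349 349 340]
 [ 51  31  27  42  40  16  41  30  24  29  15  43 104 221 315 345 353 352]
 [ 63  41  29  32  24  27  28  28  29  21  32  26  89 201 302 334 330 336]
 [102  45  32  15  36  32  33  33  31  24  27  53 154 298 393 424 428 419]
 [321 154  44  30  28  22  46  20  23  19 
[... 307 characters left out ...]
  59  98 111 128 139 132]
 [516 456 303 126  37  20  29  20  30  30  10  25  52  60  46  47  40  38]
 [296 236 159  71  38  30  33  23  32  26  21  32  45  49  53  55  40  41]
 [ 79  59  58  34  16  20  28  29  25  24  28  22  35  37  47  62  66  84]
 [ 95 104  78  35  26  24  32  24  34  26  34  14  27  79 122 149 183 196]
 [100 117  72  42  27  27  26  32  27  32  20  38  79 137 182 191 193 184]
 [ 73  72  73  81  85  65  67  70  65  80  71  92 106 140 142 133 128 121]
 [100 120 121 115 114 113 109 104 109 111 104 106  87  85  86  78  84  72]
 [192 205 199 167 140 107  87  95  92  89  91 101 113 130 132 117  99  82]]
rotvec tool [ 0.15506286 -0.22872314  1.18809283] steps 69.88965727722815
```

Request:
drive_tool:
  commands:
    - {"dz":-0.01,"claw":0.55}
    - {"dz":-0.01,"wx":0.0155,"wy":-0.0229,"wz":0.1188}
    - {"wx":0.0155,"wy":-0.0229,"wz":0.1188}
    - {"wx":0.0155,"wy":-0.0229,"wz":0.1188}
    - {"wx":0.0155,"wy":-0.0229,"wz":0.1188}
    - {"wx":0.0155,"wy":-0.0229,"wz":0.1188}
    - {"wx":0.0155,"wy":-0.0229,"wz":0.1188}
    - {"wx":0.0155,"wy":-0.0229,"wz":0.1188}
    - {"wx":0.0155,"wy":-0.0229,"wz":0.1188}
    - {"wx":0.0155,"wy":-0.0229,"wz":0.1188}
    - {"wx":0.0155,"wy":-0.0229,"wz":0.1188}
    - {"dx":0}

```text
validation failed for argument at $.co...
```

```bash
cat >> h.py <<'E'
from scipy.spatial.transform import Rotation as Ro
def to(st,p):
    R=Ro.from_quat(st["eef_rot"]); d=np.array(p)-st["tool_pos"]
    print("shift",(R.inv().apply(d)).round(4),"turn",(R.inv()*Ro.from_matrix(RT)).as_rotvec().round(4))
E
python3 - <<'E'
from plant import r
from h import *
st=r.get_state(); print(st["clock"],np.round(st["tool_pos"],4),np.round(st["q"],3),np.round(st["contact_force"],2),st["opening"])
to(st,[.4415,.4674,.262])
E
```

```text
0.1 [0.2292 0.5809 0.249 ] [-1.161  0.69  -0.195  1.566  0.157  0.902 -0.215] [-0.5   0.29  0.11] 1.0003498531596227
shift [-0.2391 -0.0277 -0.0129] turn [ 0.1551 -0.2287  1.1881]
```

Request:
drive_tool:
  commands:
    - {"dx":0.0,"dy":0.0,"dz":-0.01,"wx":0.0,"wy":0.0,"wz":0.0,"claw":0.55}

```text
clock: 0.2
tool_pos: [0.229, 0.5801, 0.2583]
eef_rot: [0.187, 0.982, -0.002, -0.0]
contact_force: [0.2, 0.1, -0.6]
opening: 0.932
```

Request:
drive_tool:
  commands:
    - {"dx":0,"dy":0,"dz":-0.01,"wx":0.0155,"wy":-0.0229,"wz":0.1188,"claw":0.55}
    - {"dx":0,"dy":0,"dz":0,"wx":0.0155,"wy":-0.0229,"wz":0.1188,"claw":0.55}
    - {"dx":0,"dy":0,"dz":0,"wx":0.0155,"wy":-0.0229,"wz":0.1188,"claw":0.55}
    - {"dx":0,"dy":0,"dz":0,"wx":0.0155,"wy":-0.0229,"wz":0.1188,"claw":0.55}
    - {"dx":0,"dy":0,"dz":0,"wx":0.0155,"wy":-0.0229,"wz":0.1188,"claw":0.55}
    - {"dx":0,"dy":0,"dz":0,"wx":0.0155,"wy":-0.0229,"wz":0.1188,"claw":0.55}
    - {"dx":0,"dy":0,"dz":0,"wx":0.0155,"wy":-0.0229,"wz":0.1188,"claw":0.55}
    - {"dx":0,"dy":0,"dz":0,"wx":0.0155,"wy":-0.0229,"wz":0.1188,"claw":0.55}
    - {"dx":0,"dy":0,"dz":0,"wx":0.0155,"wy":-0.0229,"wz":0.1188,"claw":0.55}
    - {"dx":0,"dy":0,"dz":0,"wx":0.0155,"wy":-0.0229,"wz":0.1188,"claw":0.55}
    - {"dx":0,"dy":0,"dz":0,"wx":0,"wy":0,"wz":0,"claw":0.55}

```text
clock: 1.3
tool_pos: [0.2293, 0.5819, 0.2697]
eef_rot: [0.701, 0.701, -0.091, 0.092]
contact_force: [0.4, -1.1, -0.8]
opening: 0.551
```

```bash
python3 - <<'E'
from plant import r
from h import *
st=r.get_state(); print(st["clock"],np.round(st["tool_pos"],4),np.round(st["q"],3),np.round(st["contact_force"],2),st["opening"])
to(st,[.4415,.4674,.262])
E
```

```text
1.3 [0.2293 0.5819 0.2697] [-1.397  0.799  0.199  1.303 -0.06   1.298 -1.217] [ 0.41 -1.13 -0.79] 0.5508486625515217
shift [-0.1086  0.2122  0.0371] turn [ 0.0009 -0.0014 -0.0003]
```

Request:
drive_tool:
  commands:
    - {"dx":-0.0136,"dy":0.0265,"dz":0.0046}
    - {"dx":-0.0136,"dy":0.0265,"dz":0.0046}
    - {"dx":-0.0136,"dy":0.0265,"dz":0.0046}
    - {"dx":-0.0136,"dy":0.0265,"dz":0.0046}
    - {"dx":-0.0136,"dy":0.0265,"dz":0.0046}
    - {"dx":-0.0136,"dy":0.0265,"dz":0.0046}
    - {"dx":-0.0136,"dy":0.0265,"dz":0.0046}
    - {"dx":-0.0134,"dy":0.0267,"dz":0.0049}
    - {"dx":0}
    - {"dx":0}

```text
validation failed for argument at $.co...
```

```bash
python3 - <<'E'
from plant import r,snapshot
from h import *
st=r.get_state(); print(st["clock"],np.round(st["tool_pos"],4),np.round(st["q"],3),np.round(st["contact_force"],2),st["opening"])
to(st,[.4415,.4674,.191])
t,s=snapshot("top"),snapshot("side")
a=cv2.resize(t["color"][130:270,205:345],(400,400)); b=cv2.resize(s["color"][100:240,190:330],(400,400))
cv2.imwrite("pics/z1.png",cv2.hconcat([a,b])[:,:,::-1])
E
```

```text
1.3 [0.2293 0.5819 0.2697] [-1.397  0.799  0.199  1.303 -0.06   1.298 -1.217] [ 0.41 -1.13 -0.79] 0.5508486625515217
shift [-0.0903  0.2121  0.1057] turn [ 0.0009 -0.0014 -0.0003]
```

View pics/z1.png

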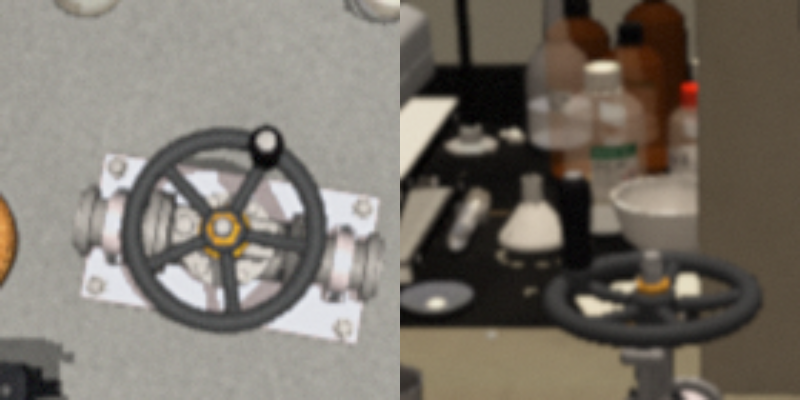

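Both views agree. The grip axis is at about (0.441, 0.470), its top at z≈0.223 and its middle at z≈0.197. All row keys appear to be required.

Request:
drive_tool:
  commands:
    - {"dx":-0.0136,"dy":0.0265,"dz":0.0046,"wx":0,"wy":0,"wz":0,"claw":0.55}
    - {"dx":-0.0136,"dy":0.0265,"dz":0.0046,"wx":0,"wy":0,"wz":0,"claw":0.55}
    - {"dx":-0.0136,"dy":0.0265,"dz":0.0046,"wx":0,"wy":0,"wz":0,"claw":0.55}
    - {"dx":-0.0136,"dy":0.0265,"dz":0.0046,"wx":0,"wy":0,"wz":0,"claw":0.55}
    - {"dx":-0.0136,"dy":0.0265,"dz":0.0046,"wx":0,"wy":0,"wz":0,"claw":0.55}
    - {"dx":-0.0136,"dy":0.0265,"dz":0.0046,"wx":0,"wy":0,"wz":0,"claw":0.55}
    - {"dx":-0.0136,"dy":0.0265,"dz":0.0046,"wx":0,"wy":0,"wz":0,"claw":0.55}
    - {"dx":-0.0134,"dy":0.0265,"dz":0.0049,"wx":0,"wy":0,"wz":0,"claw":0.55}
    - {"dx":0,"dy":0,"dz":0,"wx":0,"wy":0,"wz":0,"claw":0.55}

```text
clock: 2.3
tool_pos: [0.4462, 0.4624, 0.2627]
eef_rot: [0.703, 0.699, -0.091, 0.094]
contact_force: [0.3, -0.2, 0.4]
opening: 0.549
```

```bash
python3 - <<'E'
from plant import r,snapshot
from h import *
st=r.get_state(); print(st["clock"],np.round(st["tool_pos"],4),np.round(st["q"],3),np.round(st["contact_force"],2),st["opening"])
to(st,[.441,.4674,.191])
t,s=snapshot("top"),snapshot("side")
a=cv2.resize(t["color"][130:270,205:345],(400,400)); b=cv2.resize(s["color"][100:240,190:330],(400,400))
cv2.imwrite("pics/z2.png",cv2.hconcat([a,b])[:,:,::-1])
E
```

```text
2.3 [0.4462 0.4624 0.2627] [-1.052  0.809  0.216  1.305  0.012  1.242 -0.896] [ 0.29 -0.25  0.43] 0.5493466342984998
shift [ 0.0234 -0.0056  0.068 ] turn [ 0.0028  0.001  -0.0063]
```

View pics/z2.png

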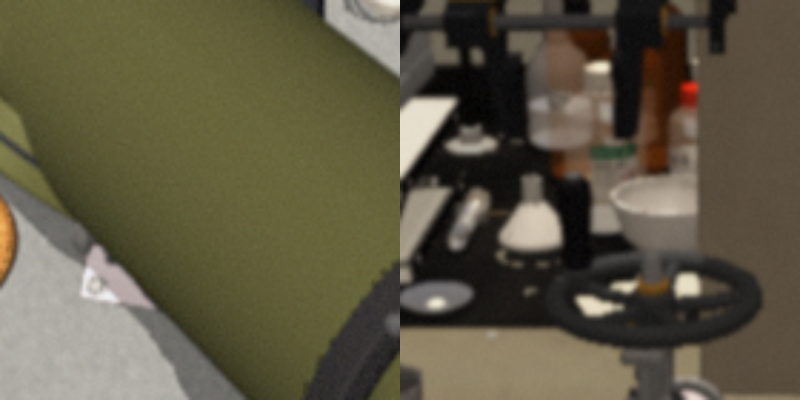

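Side zoom: the fingertips are at x≈505 and 625 and straddle the grip at 574. That puts the TCP about 5 mm too far in +x, which matches the measured pose. I'll correct that while descending.

Request:
drive_tool:
  commands:
    - {"dx":0.004,"dy":-0.003,"dz":0.006,"wx":0,"wy":0,"wz":0,"claw":0.55}
    - {"dx":0.0044,"dy":-0.0026,"dz":0.01,"wx":0,"wy":0,"wz":0,"claw":0.55}
    - {"dx":0.003,"dy":0,"dz":0.01,"wx":0,"wy":0,"wz":0,"claw":0.55}
    - {"dx":0.003,"dy":0,"dz":0.01,"wx":0,"wy":0,"wz":0,"claw":0.55}
    - {"dx":0.003,"dy":0,"dz":0.01,"wx":0,"wy":0,"wz":0,"claw":0.55}
    - {"dx":0.003,"dy":0,"dz":0.01,"wx":0,"wy":0,"wz":0,"claw":0.55}
    - {"dx":0.003,"dy":0,"dz":0.008,"wx":0,"wy":0,"wz":0,"claw":0.55}
    - {"dx":0,"dy":0,"dz":0.004,"wx":0,"wy":0,"wz":0,"claw":0.55}
    - {"dx":0,"dy":0,"dz":0,"wx":0,"wy":0,"wz":0,"claw":0.55}
    - {"dx":0,"dy":0,"dz":0,"wx":0,"wy":0,"wz":0,"claw":0.55}

```text
clock: 3.4
tool_pos: [0.4361, 0.4721, 0.1906]
eef_rot: [0.701, 0.701, -0.091, 0.092]
contact_force: [-0.4, 0.1, 0.8]
opening: 0.548
```

```bash
python3 - <<'E'
from plant import r,snapshot
from h import *
st=r.get_state(); print(st["clock"],np.round(st["tool_pos"],4),np.round(st["q"],3),np.round(st["contact_force"],2),st["opening"])
to(st,[.441,.4674,.191])
E
```

```text
3.4 [0.4361 0.4721 0.1906] [-1.065  0.885  0.202  1.372  0.002  1.103 -0.921] [-0.39  0.12  0.78] 0.5475870378441065
shift [-0.0046  0.0049  0.0008] turn [ 0.0011 -0.0019 -0.0005]
```

Request:
drive_tool:
  commands:
    - {"dx":-0.0023,"dy":0.0025,"dz":0,"wx":0,"wy":0,"wz":0,"claw":0.55}
    - {"dx":-0.0023,"dy":0.0025,"dz":0.0005,"wx":0,"wy":0,"wz":0,"claw":0.4}
    - {"dx":0,"dy":0,"dz":0,"wx":0,"wy":0,"wz":0,"claw":0.3}
    - {"dx":0,"dy":0,"dz":0,"wx":0,"wy":0,"wz":0,"claw":0.0}
    - {"dx":0,"dy":0,"dz":0,"wx":0,"wy":0,"wz":0,"claw":0.0}
    - {"dx":0,"dy":0,"dz":0,"wx":0,"wy":0,"wz":0,"claw":0.0}
    - {"dx":0,"dy":0,"dz":0,"wx":0,"wy":0,"wz":0,"claw":0.0}
    - {"dx":0,"dy":0,"dz":0,"wx":0,"wy":0,"wz":0,"claw":0.0}
  grip_force: 35

```text
clock: 4.2
tool_pos: [0.4417, 0.4672, 0.1912]
eef_rot: [0.701, 0.701, -0.091, 0.093]
contact_force: [3.6, -0.8, 1.1]
opening: 0.196
```

```bash
python3 - <<'E'
from plant import r,snapshot
from h import *
st=r.get_state(); print(st["clock"],np.round(st["tool_pos"],4),np.round(st["contact_force"],2),st["opening"])
t,s=snapshot("top"),snapshot("side")
b=cv2.resize(s["color"][100:240,190:330],(500,500))
cv2.imwrite("pics/z3.png",b[:,:,::-1])
E
```

```text
4.2 [0.4417 0.4672 0.1912] [ 3.6  -0.78  1.06] 0.1962136275757609
```

View pics/z3.png

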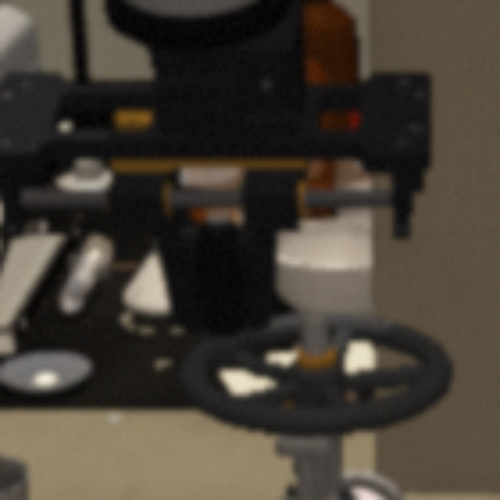

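Gripped: the opening is 17 mm and the pads straddle the grip above the boss. Next I'll make a path helper and turn counter-clockwise through the slack.

```bash
cat >> h.py <<'E'
import json,sys
def rows(C,a,b,n,cmd):
    """C circle centre of commanded TCP, from/to deg in n rows; cmd = present commanded xy. prints rows, returns new cmd"""
    cmd=np.array(cmd,float)
    for th in np.radians(np.linspace(a,b,n+1)[1:]):
        p=np.array(C)+.05*np.array([np.cos(th),np.sin(th)]); w=p-cmd
        v=np.round([c15*w[1],w[0],-s15*w[1]],4); cmd+= [v[1],v[0]*c15-v[2]*s15]
        print(f'{np.degrees(th):7.1f}  dx {v[0]:.4f} dy {v[1]:.4f} dz {v[2]:.4f}')
    print("cmd",cmd.round(5).tolist())
def force(pos,f,C):
    d=np.array(pos[:2])-C; th=np.arctan2(d[1],d[0]); er=np.array([np.cos(th),np.sin(th)]); et=np.array([-er[1],er[0]])
    print("ang %.1f r %.1fmm  F_tan(push ccw) %.1f F_rad(on tool) %.1f"%(np.degrees(th),1e3*np.hypot(*d),-et@np.array(f[:2]),er@np.array(f[:2])))
E
python3 - <<'E'
from h import *
rows([.3974,.4904],-27.7,12.3,8,[.4411,.4675])
E
```

```text
-22.7  dx 0.0035 dy 0.0024 dz -0.0009
  -17.7  dx 0.0039 dy 0.0015 dz -0.0011
  -12.7  dx 0.0041 dy 0.0012 dz -0.0011
   -7.7  dx 0.0041 dy 0.0007 dz -0.0011
   -2.7  dx 0.0042 dy 0.0004 dz -0.0011
    2.3  dx 0.0043 dy 0.0001 dz -0.0011
    7.3  dx 0.0042 dy -0.0004 dz -0.0011
   12.3  dx 0.0041 dy -0.0007 dz -0.0011
cmd [0.4463, 0.50102]
```

Request:
drive_tool:
  commands:
    - {"dx":0.0035,"dy":0.0024,"dz":-0.0009,"wx":0,"wy":0,"wz":0,"claw":0}
    - {"dx":0.0039,"dy":0.0015,"dz":-0.0011,"wx":0,"wy":0,"wz":0,"claw":0}
    - {"dx":0.0041,"dy":0.0012,"dz":-0.0011,"wx":0,"wy":0,"wz":0,"claw":0}
    - {"dx":0.0041,"dy":0.0007,"dz":-0.0011,"wx":0,"wy":0,"wz":0,"claw":0}

```text
clock: 4.7
tool_pos: [0.4476, 0.484, 0.1912]
eef_rot: [0.701, 0.701, -0.091, 0.092]
contact_force: [4.8, -1.4, 2.4]
opening: 0.201
```

Request:
drive_tool:
  commands:
    - {"dx":0.0042,"dy":0.0004,"dz":-0.0011,"wx":0,"wy":0,"wz":0,"claw":0}
    - {"dx":0.0043,"dy":0.0001,"dz":-0.0011,"wx":0,"wy":0,"wz":0,"claw":0}
    - {"dx":0.0042,"dy":-0.0004,"dz":-0.0011,"wx":0,"wy":0,"wz":0,"claw":0}
    - {"dx":0.0041,"dy":-0.0007,"dz":-0.0011,"wx":0,"wy":0,"wz":0,"claw":0}

```text
clock: 5.1
tool_pos: [0.447, 0.5024, 0.1913]
eef_rot: [0.701, 0.701, -0.09, 0.092]
contact_force: [4.8, -0.0, 2.6]
opening: 0.197
```

Request:
drive_tool:
  commands:
    - {"dx":0,"dy":0,"dz":0,"wx":0,"wy":0,"wz":0,"claw":0}

```text
clock: 5.2
tool_pos: [0.4467, 0.5035, 0.1913]
eef_rot: [0.701, 0.702, -0.089, 0.091]
contact_force: [4.9, 1.3, 2.4]
opening: 0.199
```

```bash
python3 - <<'E'
from plant import r
from h import *
st=r.get_state(); print(st["clock"],np.round(st["tool_pos"],4),np.round(st["contact_force"],2),st["opening"])
force(st["tool_pos"],st["contact_force"],[.3974,.4904])
to(st,[.4463,.501,.1912])
for i in range(12,72,20): rows([.3974,.4904],i+.3,i+20.3,8,np.array([.3974,.4904])+.05*np.array([np.cos(np.radians(i+.3)),np.sin(np.radians(i+.3))]))
E
```

```text
5.2 [0.4467 0.5035 0.1913] [4.94 1.34 2.35] 0.19888299591041975
ang 14.9 r 51.0mm  F_tan(push ccw) -0.0 F_rad(on tool) 5.1
shift [-0.0024 -0.0004  0.0007] turn [ 0.0035 -0.0056  0.0008]
   14.8  dx 0.0020 dy -0.0005 dz -0.0005
   17.3  dx 0.0021 dy -0.0006 dz -0.0006
   19.8  dx 0.0020 dy -0.0007 dz -0.0005
   22.3  dx 0.0019 dy -0.0008 dz -0.0005
   24.8  dx 0.0020 dy -0.0009 dz -0.0005
   27.3  dx 0.0019 dy -0.0009 dz -0.0005
   29.8  dx 0.0018 dy -0.0011 dz -0.0005
   32.3  dx 0.0018 dy -0.0011 dz -0.0005
cmd [0.43965, 0.51708]
   34.8  dx 0.0018 dy -0.0012 dz -0.0005
   37.3  dx 0.0017 dy -0.0013 dz -0.0004
   39.8  dx 0.0016 dy -0.0013 dz -0.0004
   42.3  dx 0.0016 dy -0.0015 dz -0.0004
   44.8  dx 0.0015 dy -0.0015 dz -0.0004
   47.3  dx 0.0015 dy -0.0016 dz -0.0004
   49.8  dx 0.0014 dy -0.0016 dz -0.0004
   52.3  dx 0.0013 dy -0.0017 dz -0.0004
cmd [0.42796, 0.52995]
   54.8  dx 0.0013 dy -0.0018 dz -0.0003
   57.3  dx 0.0011 dy -0.0018 dz -0.0003
   59.8  dx 0.0011 dy -0.0018 dz -0.0003
   62.3  dx 0.0011 dy -0.0019 dz -0.0003
   64.8  dx 0.0009 dy -0.0020 dz -0.0002
   67.3  dx 0.0009 dy -0.0020 dz -0.0002
   69.8  dx 0.0007 dy -0.0020 dz -0.0002
   72.3  dx 0.0007 dy -0.0021 dz -0.0002
cmd [0.41258, 0.53801]
```

Request:
drive_tool:
  commands:
    - {"dx":0.002,"dy":0.0005,"dz":-0.0005,"wx":0,"wy":0,"wz":0,"claw":0}
    - {"dx":0.0021,"dy":-0.0006,"dz":-0.0006,"wx":0,"wy":0,"wz":0,"claw":0}
    - {"dx":0,"dy":0,"dz":0,"wx":0,"wy":0,"wz":0,"claw":0}

```text
clock: 5.5
tool_pos: [0.446, 0.5065, 0.1912]
eef_rot: [0.701, 0.701, -0.09, 0.092]
contact_force: [3.9, 1.6, 2.6]
opening: 0.199
```

Request:
drive_tool:
  commands:
    - {"dx":0.002,"dy":-0.0007,"dz":-0.0005,"wx":0,"wy":0,"wz":0,"claw":0}
    - {"dx":0.0019,"dy":-0.0008,"dz":-0.0005,"wx":0,"wy":0,"wz":0,"claw":0}
    - {"dx":0,"dy":0,"dz":0,"wx":0,"wy":0,"wz":0,"claw":0}

```text
clock: 5.8
tool_pos: [0.4446, 0.5102, 0.1912]
eef_rot: [0.701, 0.701, -0.091, 0.092]
contact_force: [4.6, 1.4, 3.6]
opening: 0.199
```

Request:
drive_tool:
  commands:
    - {"dx":0.002,"dy":-0.0009,"dz":-0.0005,"wx":0,"wy":0,"wz":0,"claw":0}
    - {"dx":0.0019,"dy":-0.0009,"dz":-0.0005,"wx":0,"wy":0,"wz":0,"claw":0}
    - {"dx":0,"dy":0,"dz":0,"wx":0,"wy":0,"wz":0,"claw":0}

```text
clock: 6.1
tool_pos: [0.4427, 0.5144, 0.1911]
eef_rot: [0.701, 0.701, -0.09, 0.092]
contact_force: [3.2, 2.1, 3.3]
opening: 0.198
```

Request:
drive_tool:
  commands:
    - {"dx":0.0018,"dy":-0.0011,"dz":-0.0005,"wx":0,"wy":0,"wz":0,"claw":0}
    - {"dx":0.0018,"dy":-0.0011,"dz":-0.0005,"wx":0,"wy":0,"wz":0,"claw":0}
    - {"dx":0,"dy":0,"dz":0,"wx":0,"wy":0,"wz":0,"claw":0}

```text
clock: 6.4
tool_pos: [0.4404, 0.5185, 0.1912]
eef_rot: [0.701, 0.702, -0.09, 0.091]
contact_force: [4.6, 2.8, 2.4]
opening: 0.198
```

```bash
python3 - <<'E'
from h import *
from scipy.optimize import least_squares
P=np.array([(.4417,.4672),(.4476,.484),(.447,.5024),(.4467,.5035),(.446,.5065),(.4446,.5102),(.4427,.5144),(.4404,.5185)])
o=least_squares(lambda c: np.hypot(*(P-c).T)-.05,[.398,.49]); print(o.x,o.fun*1e3)
C=o.x.round(4); d=P[-1]-C; a=np.degrees(np.arctan2(d[1],d[0])); print(a)
# commanded now (nominal): shift C by +.001 x
cmd=np.array([.3974+.001,.4904])+.05*np.array([np.cos(np.radians(32.3)),np.sin(np.radians(32.3))])
print("cmd",cmd)
rows(C,a,a+40,16,cmd)
E
```

```text
[0.39815852 0.49173022] [-0.02408449  0.04214524 -0.00665523 -0.05199549  0.06948948 -0.02056402
 -0.0213789   0.00963879]
32.418449949643
cmd [0.44066309 0.51711762]
   34.9  dx 0.0031 dy -0.0015 dz -0.0008
   37.4  dx 0.0017 dy -0.0013 dz -0.0005
   39.9  dx 0.0016 dy -0.0013 dz -0.0004
   42.4  dx 0.0016 dy -0.0015 dz -0.0004
   44.9  dx 0.0016 dy -0.0015 dz -0.0004
   47.4  dx 0.0014 dy -0.0015 dz -0.0004
   49.9  dx 0.0014 dy -0.0017 dz -0.0004
   52.4  dx 0.0013 dy -0.0017 dz -0.0004
   54.9  dx 0.0013 dy -0.0017 dz -0.0003
   57.4  dx 0.0011 dy -0.0018 dz -0.0003
   59.9  dx 0.0011 dy -0.0019 dz -0.0003
   62.4  dx 0.0011 dy -0.0019 dz -0.0003
   64.9  dx 0.0009 dy -0.0020 dz -0.0002
   67.4  dx 0.0009 dy -0.0020 dz -0.0002
   69.9  dx 0.0007 dy -0.0020 dz -0.0002
   72.4  dx 0.0007 dy -0.0021 dz -0.0002
cmd [0.41326, 0.53936]
```

The circle fit is excellent, with residuals under 0.07 mm: centre (0.3982, 0.4917). The wheel has turned 62° and is still in the slack.

Request:
drive_tool:
  commands:
    - {"dx":0.0031,"dy":-0.0015,"dz":-0.0008,"wx":0,"wy":0,"wz":0,"claw":0}
    - {"dx":0.0017,"dy":-0.0013,"dz":-0.0005,"wx":0,"wy":0,"wz":0,"claw":0}
    - {"dx":0,"dy":0,"dz":0,"wx":0,"wy":0,"wz":0,"claw":0}

```text
clock: 6.7
tool_pos: [0.437, 0.5234, 0.1911]
eef_rot: [0.701, 0.702, -0.091, 0.091]
contact_force: [4.3, 4.2, 3.4]
opening: 0.199
```

Request:
drive_tool:
  commands:
    - {"dx":0.0016,"dy":-0.0013,"dz":-0.0004,"wx":0,"wy":0,"wz":0,"claw":0}
    - {"dx":0.0016,"dy":-0.0015,"dz":-0.0004,"wx":0,"wy":0,"wz":0,"claw":0}
    - {"dx":0,"dy":0,"dz":0,"wx":0,"wy":0,"wz":0,"claw":0}

```text
clock: 7.0
tool_pos: [0.4345, 0.5261, 0.191]
eef_rot: [0.701, 0.701, -0.091, 0.092]
contact_force: [4.3, 3.3, 5.0]
opening: 0.202
```

Request:
drive_tool:
  commands:
    - {"dx":0.0016,"dy":-0.0015,"dz":-0.0004,"wx":0,"wy":0,"wz":0,"claw":0}
    - {"dx":0.0014,"dy":-0.0015,"dz":-0.0004,"wx":0,"wy":0,"wz":0,"claw":0}
    - {"dx":0,"dy":0,"dz":0,"wx":0,"wy":0,"wz":0,"claw":0}

```text
clock: 7.3
tool_pos: [0.4313, 0.5292, 0.191]
eef_rot: [0.701, 0.701, -0.091, 0.092]
contact_force: [3.6, 3.5, 5.1]
opening: 0.2
```

Request:
drive_tool:
  commands:
    - {"dx":0.0014,"dy":-0.0017,"dz":-0.0004,"wx":0,"wy":0,"wz":0,"claw":0}
    - {"dx":0.0013,"dy":-0.0017,"dz":-0.0004,"wx":0,"wy":0,"wz":0,"claw":0}
    - {"dx":0,"dy":0,"dz":0,"wx":0,"wy":0,"wz":0,"claw":0}

```text
clock: 7.6
tool_pos: [0.4285, 0.5315, 0.191]
eef_rot: [0.701, 0.701, -0.091, 0.092]
contact_force: [4.2, 2.6, 4.2]
opening: 0.198
```

```bash
python3 - <<'E'
from plant import r
from h import *
st=r.get_state(); C=[.3982,.4917]
force(st["tool_pos"],st["contact_force"],C)
E
```

```text
ang 52.8 r 50.0mm  F_tan(push ccw) 1.8 F_rad(on tool) 4.6
```

Request:
drive_tool:
  commands:
    - {"dx":0.0013,"dy":-0.0017,"dz":-0.0007,"wx":0,"wy":0,"wz":0,"claw":0}
    - {"dx":0.0011,"dy":-0.0018,"dz":-0.0003,"wx":0,"wy":0,"wz":0,"claw":0}
    - {"dx":0,"dy":0,"dz":0,"wx":0,"wy":0,"wz":0,"claw":0}

```text
clock: 7.9
tool_pos: [0.4274, 0.5321, 0.1913]
eef_rot: [0.702, 0.7, -0.091, 0.094]
contact_force: [7.9, 0.6, 1.6]
opening: 0.199
```

Request:
drive_tool:
  commands:
    - {"dx":0.0011,"dy":-0.0019,"dz":-0.0003,"wx":0,"wy":0,"wz":0,"claw":0}
    - {"dx":0.0011,"dy":-0.0019,"dz":-0.0003,"wx":0,"wy":0,"wz":0,"claw":0}
    - {"dx":0,"dy":0,"dz":0,"wx":0,"wy":0,"wz":0,"claw":0}

```text
clock: 8.2
tool_pos: [0.4238, 0.5344, 0.1913]
eef_rot: [0.702, 0.7, -0.091, 0.094]
contact_force: [8.2, 1.0, 1.0]
opening: 0.194
```

Request:
drive_tool:
  commands:
    - {"dx":0.0009,"dy":-0.002,"dz":-0.0002,"wx":0,"wy":0,"wz":0,"claw":0}
    - {"dx":0.0009,"dy":-0.002,"dz":-0.0002,"wx":0,"wy":0,"wz":0,"claw":0}
    - {"dx":0,"dy":0,"dz":0,"wx":0,"wy":0,"wz":0,"claw":0}

```text
clock: 8.5
tool_pos: [0.4196, 0.5366, 0.1913]
eef_rot: [0.702, 0.7, -0.091, 0.094]
contact_force: [7.7, 0.6, 2.0]
opening: 0.197
```

Request:
drive_tool:
  commands:
    - {"dx":0.0007,"dy":-0.002,"dz":-0.0002,"wx":0,"wy":0,"wz":0,"claw":0}
    - {"dx":0.0007,"dy":-0.0021,"dz":-0.0002,"wx":0,"wy":0,"wz":0,"claw":0}
    - {"dx":0,"dy":0,"dz":0,"wx":0,"wy":0,"wz":0,"claw":0}

```text
clock: 8.8
tool_pos: [0.4153, 0.5385, 0.1913]
eef_rot: [0.702, 0.701, -0.09, 0.094]
contact_force: [8.6, 2.2, 2.1]
opening: 0.199
```

```bash
python3 - <<'E'
from plant import r
from h import *
st=r.get_state(); C=[.3982,.4917]
force(st["tool_pos"],st["contact_force"],C)
rows(C,72.4,132.4,24,[.41326,.53936])
E
```

```text
ang 69.9 r 49.8mm  F_tan(push ccw) 7.3 F_rad(on tool) 5.0
   74.9  dx 0.0006 dy -0.0020 dz -0.0002
   77.4  dx 0.0005 dy -0.0022 dz -0.0001
   79.9  dx 0.0004 dy -0.0021 dz -0.0001
   82.4  dx 0.0003 dy -0.0021 dz -0.0001
   84.9  dx 0.0003 dy -0.0022 dz -0.0001
   87.4  dx 0.0001 dy -0.0022 dz -0.0000
   89.9  dx 0.0001 dy -0.0022 dz -0.0000
   92.4  dx -0.0001 dy -0.0022 dz 0.0000
   94.9  dx -0.0001 dy -0.0021 dz 0.0000
   97.4  dx -0.0003 dy -0.0022 dz 0.0001
   99.9  dx -0.0003 dy -0.0022 dz 0.0001
  102.4  dx -0.0004 dy -0.0021 dz 0.0001
  104.9  dx -0.0005 dy -0.0021 dz 0.0001
  107.4  dx -0.0006 dy -0.0021 dz 0.0001
  109.9  dx -0.0006 dy -0.0021 dz 0.0002
  112.4  dx -0.0008 dy -0.0020 dz 0.0002
  114.9  dx -0.0008 dy -0.0020 dz 0.0002
  117.4  dx -0.0010 dy -0.0020 dz 0.0003
  119.9  dx -0.0010 dy -0.0019 dz 0.0003
  122.4  dx -0.0011 dy -0.0019 dz 0.0003
  124.9  dx -0.0011 dy -0.0018 dz 0.0003
  127.4  dx -0.0013 dy -0.0017 dz 0.0003
  129.9  dx -0.0013 dy -0.0017 dz 0.0003
  132.4  dx -0.0014 dy -0.0017 dz 0.0004
cmd [0.36446, 0.52862]
```

Take-up found. The push rose from 1.8 N at 52.8° to 6 N at 54.1° and the arm lagged 3.3°, so the stem starts at about 53.3° and the mark is at about 413.3°. I'll continue, checking the fit as I go.

```bash
python3 - <<'E'
from h import *
rows([.3982,.4917],72.4,132.4,12,[.41326,.53936])
E
```

```text
77.4  dx 0.0011 dy -0.0042 dz -0.0003
   82.4  dx 0.0007 dy -0.0042 dz -0.0002
   87.4  dx 0.0004 dy -0.0044 dz -0.0001
   92.4  dx 0.0000 dy -0.0044 dz -0.0000
   97.4  dx -0.0003 dy -0.0043 dz 0.0001
  102.4  dx -0.0008 dy -0.0043 dz 0.0002
  107.4  dx -0.0011 dy -0.0042 dz 0.0003
  112.4  dx -0.0014 dy -0.0041 dz 0.0004
  117.4  dx -0.0018 dy -0.0040 dz 0.0005
  122.4  dx -0.0020 dy -0.0038 dz 0.0005
  127.4  dx -0.0025 dy -0.0035 dz 0.0007
  132.4  dx -0.0027 dy -0.0034 dz 0.0007
cmd [0.36446, 0.52859]
```

Request:
drive_tool:
  commands:
    - {"dx":0.0011,"dy":-0.0042,"dz":-0.0003,"wx":0,"wy":0,"wz":0,"claw":0}
    - {"dx":0.0007,"dy":-0.0042,"dz":-0.0002,"wx":0,"wy":0,"wz":0,"claw":0}
    - {"dx":0.0004,"dy":-0.0044,"dz":-0.0001,"wx":0,"wy":0,"wz":0,"claw":0}
    - {"dx":0,"dy":-0.0044,"dz":0,"wx":0,"wy":0,"wz":0,"claw":0}
    - {"dx":-0.0003,"dy":-0.0043,"dz":0.0001,"wx":0,"wy":0,"wz":0,"claw":0}
    - {"dx":-0.0008,"dy":-0.0043,"dz":0.0002,"wx":0,"wy":0,"wz":0,"claw":0}

```text
clock: 9.4
tool_pos: [0.3888, 0.5406, 0.1912]
eef_rot: [0.701, 0.701, -0.09, 0.093]
contact_force: [7.1, 4.7, 1.2]
opening: 0.195
```

Request:
drive_tool:
  commands:
    - {"dx":-0.0011,"dy":-0.0042,"dz":0.0003,"wx":0,"wy":0,"wz":0,"claw":0}
    - {"dx":-0.0014,"dy":-0.0041,"dz":0.0004,"wx":0,"wy":0,"wz":0,"claw":0}
    - {"dx":-0.0018,"dy":-0.004,"dz":0.0005,"wx":0,"wy":0,"wz":0,"claw":0}
    - {"dx":-0.002,"dy":-0.0038,"dz":0.0005,"wx":0,"wy":0,"wz":0,"claw":0}
    - {"dx":-0.0025,"dy":-0.0035,"dz":0.0007,"wx":0,"wy":0,"wz":0,"claw":0}
    - {"dx":-0.0027,"dy":-0.0034,"dz":0.0007,"wx":0,"wy":0,"wz":0,"claw":0}

```text
clock: 10.0
tool_pos: [0.3652, 0.529, 0.191]
eef_rot: [0.701, 0.701, -0.09, 0.092]
contact_force: [6.7, 3.8, -0.0]
opening: 0.199
```

```bash
python3 - <<'E'
from plant import r
from h import *
from scipy.optimize import least_squares
st=r.get_state(); C=[.3982,.4917]; print(np.round(st["tool_pos"],4),np.round(st["q"],2),np.round(st["contact_force"],1))
force(st["tool_pos"],st["contact_force"],C)
rows(C,132.4,252.4,24,[.36446,.52859])
E
```

```text
[0.3652 0.529  0.191 ] [-1.19  0.89  0.2   1.35 -0.03  1.13 -1.03] [ 6.7  3.8 -0. ]
ang 131.5 r 49.9mm  F_tan(push ccw) 7.6 F_rad(on tool) -1.6
  137.4  dx -0.0029 dy -0.0031 dz 0.0008
  142.4  dx -0.0033 dy -0.0028 dz 0.0009
  147.4  dx -0.0034 dy -0.0025 dz 0.0009
  152.4  dx -0.0037 dy -0.0022 dz 0.0010
  157.4  dx -0.0038 dy -0.0018 dz 0.0010
  162.4  dx -0.0039 dy -0.0015 dz 0.0011
  167.4  dx -0.0041 dy -0.0012 dz 0.0011
  172.4  dx -0.0041 dy -0.0007 dz 0.0011
  177.4  dx -0.0042 dy -0.0004 dz 0.0011
  182.4  dx -0.0042 dy -0.0000 dz 0.0011
  187.4  dx -0.0042 dy 0.0004 dz 0.0011
  192.4  dx -0.0042 dy 0.0007 dz 0.0011
  197.4  dx -0.0041 dy 0.0011 dz 0.0011
  202.4  dx -0.0039 dy 0.0015 dz 0.0011
  207.4  dx -0.0039 dy 0.0018 dz 0.0010
  212.4  dx -0.0036 dy 0.0022 dz 0.0010
  217.4  dx -0.0035 dy 0.0025 dz 0.0009
  222.4  dx -0.0032 dy 0.0028 dz 0.0009
  227.4  dx -0.0030 dy 0.0031 dz 0.0008
  232.4  dx -0.0027 dy 0.0033 dz 0.0007
  237.4  dx -0.0024 dy 0.0036 dz 0.0006
  242.4  dx -0.0021 dy 0.0038 dz 0.0006
  247.4  dx -0.0018 dy 0.0039 dz 0.0005
  252.4  dx -0.0015 dy 0.0041 dz 0.0004
cmd [0.38306, 0.44401]
```

Request:
drive_tool:
  commands:
    - {"dx":-0.0029,"dy":-0.0031,"dz":0.0008,"wx":0,"wy":0,"wz":0,"claw":0}
    - {"dx":-0.0033,"dy":-0.0028,"dz":0.0009,"wx":0,"wy":0,"wz":0,"claw":0}
    - {"dx":-0.0034,"dy":-0.0025,"dz":0.0009,"wx":0,"wy":0,"wz":0,"claw":0}
    - {"dx":-0.0037,"dy":-0.0022,"dz":0.001,"wx":0,"wy":0,"wz":0,"claw":0}
    - {"dx":-0.0038,"dy":-0.0018,"dz":0.001,"wx":0,"wy":0,"wz":0,"claw":0}
    - {"dx":-0.0039,"dy":-0.0015,"dz":0.0011,"wx":0,"wy":0,"wz":0,"claw":0}
    - {"dx":-0.0041,"dy":-0.0012,"dz":0.0011,"wx":0,"wy":0,"wz":0,"claw":0}
    - {"dx":-0.0041,"dy":-0.0007,"dz":0.0011,"wx":0,"wy":0,"wz":0,"claw":0}

```text
clock: 10.8
tool_pos: [0.3489, 0.5, 0.1908]
eef_rot: [0.701, 0.701, -0.09, 0.091]
contact_force: [6.2, 6.2, 0.6]
opening: 0.199
```

Request:
drive_tool:
  commands:
    - {"dx":-0.0042,"dy":-0.0004,"dz":0.0011,"wx":0,"wy":0,"wz":0,"claw":0}
    - {"dx":-0.0042,"dy":0,"dz":0.0011,"wx":0,"wy":0,"wz":0,"claw":0}
    - {"dx":-0.0042,"dy":0.0004,"dz":0.0011,"wx":0,"wy":0,"wz":0,"claw":0}
    - {"dx":-0.0042,"dy":0.0007,"dz":0.0011,"wx":0,"wy":0,"wz":0,"claw":0}
    - {"dx":-0.0041,"dy":0.0011,"dz":0.0011,"wx":0,"wy":0,"wz":0,"claw":0}
    - {"dx":-0.0039,"dy":0.0015,"dz":0.0011,"wx":0,"wy":0,"wz":0,"claw":0}
    - {"dx":-0.0039,"dy":0.0018,"dz":0.001,"wx":0,"wy":0,"wz":0,"claw":0}
    - {"dx":-0.0036,"dy":0.0022,"dz":0.001,"wx":0,"wy":0,"wz":0,"claw":0}

```text
clock: 11.6
tool_pos: [0.3535, 0.4682, 0.1905]
eef_rot: [0.701, 0.702, -0.09, 0.089]
contact_force: [-0.0, 7.8, 0.2]
opening: 0.199
```

```bash
python3 - <<'E'
from plant import r
from h import *
st=r.get_state(); C=[.3982,.4917]; print(np.round(st["tool_pos"],4),np.round(st["q"],2),np.round(st["contact_force"],1))
force(st["tool_pos"],st["contact_force"],C)
rows(C,252.4,392.4,28,[.38306,.44401])
E
```

```text
[0.3535 0.4682 0.1905] [-1.17  0.81  0.2   1.55 -0.01  1.   -1.01] [-0.   7.8  0.2]
ang -152.2 r 50.5mm  F_tan(push ccw) 6.9 F_rad(on tool) -3.6
  257.4  dx -0.0011 dy 0.0042 dz 0.0003
  262.4  dx -0.0007 dy 0.0043 dz 0.0002
  267.4  dx -0.0004 dy 0.0044 dz 0.0001
  272.4  dx 0.0000 dy 0.0043 dz -0.0000
  277.4  dx 0.0004 dy 0.0044 dz -0.0001
  282.4  dx 0.0007 dy 0.0043 dz -0.0002
  287.4  dx 0.0011 dy 0.0042 dz -0.0003
  292.4  dx 0.0014 dy 0.0041 dz -0.0004
  297.4  dx 0.0018 dy 0.0039 dz -0.0005
  302.4  dx 0.0021 dy 0.0038 dz -0.0006
  307.4  dx 0.0024 dy 0.0036 dz -0.0006
  312.4  dx 0.0027 dy 0.0034 dz -0.0007
  317.4  dx 0.0030 dy 0.0030 dz -0.0008
  322.4  dx 0.0032 dy 0.0029 dz -0.0009
  327.4  dx 0.0034 dy 0.0025 dz -0.0009
  332.4  dx 0.0037 dy 0.0022 dz -0.0010
  337.4  dx 0.0038 dy 0.0018 dz -0.0010
  342.4  dx 0.0040 dy 0.0015 dz -0.0011
  347.4  dx 0.0040 dy 0.0011 dz -0.0011
  352.4  dx 0.0042 dy 0.0008 dz -0.0011
  357.4  dx 0.0042 dy 0.0004 dz -0.0011
  362.4  dx 0.0042 dy -0.0000 dz -0.0011
  367.4  dx 0.0042 dy -0.0004 dz -0.0011
  372.4  dx 0.0041 dy -0.0007 dz -0.0011
  377.4  dx 0.0041 dy -0.0011 dz -0.0011
  382.4  dx 0.0040 dy -0.0015 dz -0.0011
  387.4  dx 0.0038 dy -0.0019 dz -0.0010
  392.4  dx 0.0036 dy -0.0021 dz -0.0010
cmd [0.44046, 0.51846]
```

Request:
drive_tool:
  commands:
    - {"dx":-0.0035,"dy":0.0025,"dz":0.0009,"wx":0,"wy":0,"wz":0,"claw":0}
    - {"dx":-0.0032,"dy":0.0028,"dz":0.0009,"wx":0,"wy":0,"wz":0,"claw":0}
    - {"dx":-0.003,"dy":0.0031,"dz":0.0008,"wx":0,"wy":0,"wz":0,"claw":0}
    - {"dx":-0.0027,"dy":0.0033,"dz":0.0007,"wx":0,"wy":0,"wz":0,"claw":0}
    - {"dx":-0.0024,"dy":0.0036,"dz":0.0006,"wx":0,"wy":0,"wz":0,"claw":0}
    - {"dx":-0.0021,"dy":0.0038,"dz":0.0006,"wx":0,"wy":0,"wz":0,"claw":0}
    - {"dx":-0.0018,"dy":0.0039,"dz":0.0005,"wx":0,"wy":0,"wz":0,"claw":0}
    - {"dx":-0.0015,"dy":0.0041,"dz":0.0004,"wx":0,"wy":0,"wz":0,"claw":0}

```text
clock: 12.4
tool_pos: [0.3773, 0.4452, 0.1901]
eef_rot: [0.7, 0.702, -0.095, 0.089]
contact_force: [-7.2, 3.0, 5.3]
opening: 0.195
```

Request:
drive_tool:
  commands:
    - {"dx":-0.0011,"dy":0.0042,"dz":0.0003,"wx":0,"wy":0,"wz":0,"claw":0}
    - {"dx":-0.0007,"dy":0.0043,"dz":0.0002,"wx":0,"wy":0,"wz":0,"claw":0}
    - {"dx":-0.0004,"dy":0.0044,"dz":0.0001,"wx":0,"wy":0,"wz":0,"claw":0}
    - {"dx":0,"dy":0.0043,"dz":0,"wx":0,"wy":0,"wz":0,"claw":0}
    - {"dx":0.0004,"dy":0.0044,"dz":-0.0001,"wx":0,"wy":0,"wz":0,"claw":0}
    - {"dx":0.0007,"dy":0.0043,"dz":-0.0002,"wx":0,"wy":0,"wz":0,"claw":0}
    - {"dx":0.0011,"dy":0.0042,"dz":-0.0003,"wx":0,"wy":0,"wz":0,"claw":0}
    - {"dx":0.0014,"dy":0.0041,"dz":-0.0004,"wx":0,"wy":0,"wz":0,"claw":0}

```text
clock: 13.2
tool_pos: [0.4114, 0.4424, 0.1901]
eef_rot: [0.701, 0.701, -0.099, 0.091]
contact_force: [-6.0, -3.5, 7.4]
opening: 0.197
```

```bash
python3 - <<'E'
from plant import r
from h import *
from scipy.optimize import least_squares
st=r.get_state(); C=[.3982,.4917]; print(np.round(st["tool_pos"],4),np.round(st["q"],2),np.round(st["contact_force"],1))
force(st["tool_pos"],st["contact_force"],C)
P=np.array([(.4417,.4672),(.4476,.484),(.447,.5024),(.4446,.5102),(.4404,.5185),(.437,.5234),(.4313,.5292),(.4274,.5321),(.4196,.5366),(.4153,.5385),(.3888,.5406),(.3652,.529),(.3489,.5),(.3535,.4682),st["tool_pos"][:2]])
o=least_squares(lambda c: np.hypot(*(P-c[:2]).T)-c[2],[.398,.49,.05]); print(o.x,(o.fun*1e3).round(2))
E
```

```text
[0.4114 0.4424 0.1901] [-1.07  0.84  0.2   1.49  0.01  1.04 -0.93] [-6.  -3.5  7.4]
ang -74.9 r 51.0mm  F_tan(push ccw) 6.7 F_rad(on tool) 1.8
[0.39814332 0.49128178 0.05018877] [-0.42 -0.2  -0.08 -0.03  0.08  0.22  0.18  0.03 -0.05  0.05  0.01 -0.11
 -0.18  0.07  0.43]
```

Request:
drive_tool:
  commands:
    - {"dx":0.0018,"dy":0.0039,"dz":-0.0007,"wx":0,"wy":0,"wz":0,"claw":0}
    - {"dx":0.0021,"dy":0.0038,"dz":-0.0008,"wx":0,"wy":0,"wz":0,"claw":0}
    - {"dx":0.0024,"dy":0.0036,"dz":-0.0008,"wx":0,"wy":0,"wz":0,"claw":0}
    - {"dx":0.0027,"dy":0.0034,"dz":-0.0009,"wx":0,"wy":0,"wz":0,"claw":0}
    - {"dx":0.003,"dy":0.003,"dz":-0.001,"wx":0,"wy":0,"wz":0,"claw":0}
    - {"dx":0.0032,"dy":0.0029,"dz":-0.0009,"wx":0,"wy":0,"wz":0,"claw":0}
    - {"dx":0.0034,"dy":0.0025,"dz":-0.0009,"wx":0,"wy":0,"wz":0,"claw":0}
    - {"dx":0.0037,"dy":0.0022,"dz":-0.001,"wx":0,"wy":0,"wz":0,"claw":0}

```text
clock: 14.0
tool_pos: [0.4394, 0.4629, 0.1909]
eef_rot: [0.701, 0.7, -0.099, 0.094]
contact_force: [-1.9, -7.7, 4.8]
opening: 0.203
```

Request:
drive_tool:
  commands:
    - {"dx":0.0038,"dy":0.0018,"dz":-0.001,"wx":0,"wy":0,"wz":0,"claw":0}
    - {"dx":0.004,"dy":0.0015,"dz":-0.0011,"wx":0,"wy":0,"wz":0,"claw":0}
    - {"dx":0.004,"dy":0.0011,"dz":-0.0011,"wx":0,"wy":0,"wz":0,"claw":0}
    - {"dx":0.0042,"dy":0.0008,"dz":-0.0011,"wx":0,"wy":0,"wz":0,"claw":0}
    - {"dx":0.0042,"dy":0.0004,"dz":-0.0011,"wx":0,"wy":0,"wz":0,"claw":0}
    - {"dx":0.0042,"dy":0,"dz":-0.0011,"wx":0,"wy":0,"wz":0,"claw":0}
    - {"dx":0.0042,"dy":-0.0004,"dz":-0.0011,"wx":0,"wy":0,"wz":0,"claw":0}
    - {"dx":0.0041,"dy":-0.0007,"dz":-0.0011,"wx":0,"wy":0,"wz":0,"claw":0}

```text
clock: 14.8
tool_pos: [0.448, 0.4964, 0.1912]
eef_rot: [0.702, 0.699, -0.096, 0.096]
contact_force: [5.9, -6.8, 1.5]
opening: 0.193
```

Request:
drive_tool:
  commands:
    - {"dx":0.0041,"dy":-0.0011,"dz":-0.0011,"wx":0,"wy":0,"wz":0,"claw":0}
    - {"dx":0.004,"dy":-0.0015,"dz":-0.0011,"wx":0,"wy":0,"wz":0,"claw":0}
    - {"dx":0.0038,"dy":-0.0019,"dz":-0.001,"wx":0,"wy":0,"wz":0,"claw":0}
    - {"dx":0.0036,"dy":-0.0021,"dz":-0.001,"wx":0,"wy":0,"wz":0,"claw":0}
    - {"dx":0,"dy":0,"dz":0,"wx":0,"wy":0,"wz":0,"claw":0}
    - {"dx":0,"dy":0,"dz":0,"wx":0,"wy":0,"wz":0,"claw":0}

```text
clock: 15.4
tool_pos: [0.4426, 0.5148, 0.1913]
eef_rot: [0.702, 0.7, -0.093, 0.095]
contact_force: [7.0, -2.2, -0.5]
opening: 0.196
```

```bash
python3 - <<'E'
from plant import r
from h import *
st=r.get_state(); C=[.3982,.4917]; print(np.round(st["tool_pos"],4),np.round(st["eef_rot"],3),np.round(st["contact_force"],1))
force(st["tool_pos"],st["contact_force"],C)
for p in [(.4285,.5315),(.4274,.5321)]: force(p,[0,0],C)
rows(C,392.4,417.4,10,[.44046, .51846])
E
```

```text
[0.4426 0.5148 0.1913] [ 0.702  0.7   -0.093  0.095] [ 7.  -2.2 -0.5]
ang 27.5 r 50.0mm  F_tan(push ccw) 5.2 F_rad(on tool) 5.3
ang 52.7 r 50.0mm  F_tan(push ccw) 0.0 F_rad(on tool) 0.0
ang 54.1 r 49.8mm  F_tan(push ccw) 0.0 F_rad(on tool) 0.0
  394.9  dx 0.0018 dy -0.0013 dz -0.0005
  397.4  dx 0.0017 dy -0.0012 dz -0.0005
  399.9  dx 0.0016 dy -0.0014 dz -0.0004
  402.4  dx 0.0016 dy -0.0014 dz -0.0004
  404.9  dx 0.0015 dy -0.0015 dz -0.0004
  407.4  dx 0.0015 dy -0.0016 dz -0.0004
  409.9  dx 0.0014 dy -0.0017 dz -0.0004
  412.4  dx 0.0013 dy -0.0017 dz -0.0004
  414.9  dx 0.0012 dy -0.0017 dz -0.0003
  417.4  dx 0.0012 dy -0.0018 dz -0.0003
cmd [0.42516, 0.53379]
```

Request:
drive_tool:
  commands:
    - {"dx":0.0018,"dy":-0.0013,"dz":-0.0005,"wx":0,"wy":0,"wz":0,"claw":0}
    - {"dx":0.0017,"dy":-0.0012,"dz":-0.0005,"wx":0,"wy":0,"wz":0,"claw":0}
    - {"dx":0.0016,"dy":-0.0014,"dz":-0.0004,"wx":0,"wy":0,"wz":0,"claw":0}
    - {"dx":0.0016,"dy":-0.0014,"dz":-0.0004,"wx":0,"wy":0,"wz":0,"claw":0}
    - {"dx":0.0015,"dy":-0.0015,"dz":-0.0004,"wx":0,"wy":0,"wz":0,"claw":0}
    - {"dx":0.0015,"dy":-0.0016,"dz":-0.0004,"wx":0,"wy":0,"wz":0,"claw":0}
    - {"dx":0.0014,"dy":-0.0017,"dz":-0.0004,"wx":0,"wy":0,"wz":0,"claw":0}
    - {"dx":0.0013,"dy":-0.0017,"dz":-0.0004,"wx":0,"wy":0,"wz":0,"claw":0}
    - {"dx":0,"dy":0,"dz":0,"wx":0,"wy":0,"wz":0,"claw":0}
    - {"dx":0,"dy":0,"dz":0,"wx":0,"wy":0,"wz":0,"claw":0}

```text
clock: 16.4
tool_pos: [0.4312, 0.5291, 0.1915]
eef_rot: [0.702, 0.7, -0.092, 0.095]
contact_force: [8.7, -0.7, -1.7]
opening: 0.202
```

```bash
python3 - <<'E'
from plant import r
from h import *
st=r.get_state(); C=[.3982,.4917]; print(np.round(st["tool_pos"],5),np.round(st["eef_rot"],3),np.round(st["contact_force"],1))
force(st["tool_pos"],st["contact_force"],C)
E
```

```text
[0.43117 0.52913 0.19151] [ 0.702  0.7   -0.092  0.095] [ 8.7 -0.7 -1.7]
ang 48.6 r 49.9mm  F_tan(push ccw) 7.0 F_rad(on tool) 5.2
```

Request:
drive_tool:
  commands:
    - {"dx":0.0012,"dy":-0.0017,"dz":-0.0003,"wx":0,"wy":0,"wz":0,"claw":0}
    - {"dx":0.0008,"dy":-0.0011,"dz":-0.0002,"wx":0,"wy":0,"wz":0,"claw":0}
    - {"dx":0,"dy":0,"dz":0,"wx":0,"wy":0,"wz":0,"claw":0}
    - {"dx":0,"dy":0,"dz":0,"wx":0,"wy":0,"wz":0,"claw":0}

```text
clock: 16.8
tool_pos: [0.4284, 0.5314, 0.1915]
eef_rot: [0.702, 0.7, -0.091, 0.094]
contact_force: [9.4, 0.9, -1.3]
opening: 0.198
```

```bash
python3 - <<'E'
from plant import r
from h import *
st=r.get_state(); C=[.3982,.4917]; print(np.round(st["tool_pos"],5),np.round(st["eef_rot"],3),np.round(st["contact_force"],1))
force(st["tool_pos"],st["contact_force"],C)
E
```

```text
[0.42836 0.53144 0.19148] [ 0.702  0.7   -0.091  0.094] [ 9.4  0.9 -1.3]
ang 52.8 r 49.9mm  F_tan(push ccw) 7.0 F_rad(on tool) 6.4
```

The wheel is at 412.8°, which is 359.5° past take-up. I'll ease off the push and hold for over a second.

Request:
drive_tool:
  commands:
    - {"dx":-0.001,"dy":0.0014,"dz":0.0003,"wx":0,"wy":0,"wz":0,"claw":0}
    - {"dx":0,"dy":0,"dz":0,"wx":0,"wy":0,"wz":0,"claw":0}
    - {"dx":0,"dy":0,"dz":0,"wx":0,"wy":0,"wz":0,"claw":0}
    - {"dx":0,"dy":0,"dz":0,"wx":0,"wy":0,"wz":0,"claw":0}
    - {"dx":0,"dy":0,"dz":0,"wx":0,"wy":0,"wz":0,"claw":0}
    - {"dx":0,"dy":0,"dz":0,"wx":0,"wy":0,"wz":0,"claw":0}
    - {"dx":0,"dy":0,"dz":0,"wx":0,"wy":0,"wz":0,"claw":0}
    - {"dx":0,"dy":0,"dz":0,"wx":0,"wy":0,"wz":0,"claw":0}
    - {"dx":0,"dy":0,"dz":0,"wx":0,"wy":0,"wz":0,"claw":0}
    - {"dx":0,"dy":0,"dz":0,"wx":0,"wy":0,"wz":0,"claw":0}
    - {"dx":0,"dy":0,"dz":0,"wx":0,"wy":0,"wz":0,"claw":0}
    - {"dx":0,"dy":0,"dz":0,"wx":0,"wy":0,"wz":0,"claw":0}

```text
clock: 18.0
tool_pos: [0.4287, 0.5312, 0.1914]
eef_rot: [0.702, 0.7, -0.091, 0.094]
contact_force: [6.4, 1.7, -1.5]
opening: 0.197
```

```bash
python3 - <<'E'
from plant import r
from h import *
st=r.get_state(); C=[.3982,.4917]; print(st["clock"],np.round(st["tool_pos"],5),np.round(st["contact_force"],1))
force(st["tool_pos"],st["contact_force"],C)
# commanded now: on circle about 414.6 minus; sum the rows
cmd=np.array([.3982,.4917])+.05*np.array([np.cos(np.radians(52.4)),np.sin(np.radians(52.4))])
for v in [(.0012,-.0017,-.0003),(.0008,-.0011,-.0002),(-.001,.0014,.0003)]: cmd+=[v[1],v[0]*c15-v[2]*s15]
d=cmd-C; print(cmd,np.degrees(np.arctan2(d[1],d[0])),np.hypot(*d))
rows(C,54.4,-105.6,32,cmd)
E
```

```text
18.0 [0.42872 0.53121 0.19142] [ 6.4  1.7 -1.5]
ang 52.3 r 49.9mm  F_tan(push ccw) 4.0 F_rad(on tool) 5.3
[0.42730726 0.53233217] 54.38370696018916 0.04998205543060641
   49.4  dx -0.0026 dy 0.0034 dz 0.0007
   44.4  dx -0.0029 dy 0.0032 dz 0.0008
   39.4  dx -0.0031 dy 0.0029 dz 0.0008
   34.4  dx -0.0034 dy 0.0026 dz 0.0009
   29.4  dx -0.0035 dy 0.0024 dz 0.0009
   24.4  dx -0.0038 dy 0.0019 dz 0.0010
   19.4  dx -0.0039 dy 0.0017 dz 0.0011
   14.4  dx -0.0040 dy 0.0012 dz 0.0011
    9.4  dx -0.0042 dy 0.0009 dz 0.0011
    4.4  dx -0.0041 dy 0.0005 dz 0.0011
   -0.6  dx -0.0043 dy 0.0002 dz 0.0011
   -5.6  dx -0.0042 dy -0.0002 dz 0.0011
  -10.6  dx -0.0042 dy -0.0007 dz 0.0011
  -15.6  dx -0.0041 dy -0.0009 dz 0.0011
  -20.6  dx -0.0040 dy -0.0014 dz 0.0011
  -25.6  dx -0.0038 dy -0.0017 dz 0.0010
  -30.6  dx -0.0038 dy -0.0021 dz 0.0010
  -35.6  dx -0.0035 dy -0.0024 dz 0.0009
  -40.6  dx -0.0033 dy -0.0026 dz 0.0009
  -45.6  dx -0.0031 dy -0.0030 dz 0.0008
  -50.6  dx -0.0028 dy -0.0033 dz 0.0008
  -55.6  dx -0.0025 dy -0.0035 dz 0.0007
  -60.6  dx -0.0022 dy -0.0037 dz 0.0006
  -65.6  dx -0.0020 dy -0.0039 dz 0.0005
  -70.6  dx -0.0015 dy -0.0040 dz 0.0004
  -75.6  dx -0.0013 dy -0.0042 dz 0.0003
  -80.6  dx -0.0008 dy -0.0042 dz 0.0002
  -85.6  dx -0.0005 dy -0.0044 dz 0.0001
  -90.6  dx -0.0002 dy -0.0043 dz 0.0001
  -95.6  dx 0.0002 dy -0.0044 dz -0.0001
 -100.6  dx 0.0006 dy -0.0043 dz -0.0002
 -105.6  dx 0.0010 dy -0.0043 dz -0.0003
cmd [0.38471, 0.44358]
```

Request:
drive_tool:
  commands:
    - {"dx":-0.0026,"dy":0.0034,"dz":0.0007,"wx":0,"wy":0,"wz":0,"claw":0}
    - {"dx":-0.0029,"dy":0.0032,"dz":0.0008,"wx":0,"wy":0,"wz":0,"claw":0}
    - {"dx":-0.0031,"dy":0.0029,"dz":0.0008,"wx":0,"wy":0,"wz":0,"claw":0}
    - {"dx":-0.0034,"dy":0.0026,"dz":0.0009,"wx":0,"wy":0,"wz":0,"claw":0}
    - {"dx":-0.0035,"dy":0.0024,"dz":0.0009,"wx":0,"wy":0,"wz":0,"claw":0}
    - {"dx":-0.0038,"dy":0.0019,"dz":0.001,"wx":0,"wy":0,"wz":0,"claw":0}
    - {"dx":-0.0039,"dy":0.0017,"dz":0.0011,"wx":0,"wy":0,"wz":0,"claw":0}
    - {"dx":-0.004,"dy":0.0012,"dz":0.0011,"wx":0,"wy":0,"wz":0,"claw":0}
    - {"dx":-0.0042,"dy":0.0009,"dz":0.0011,"wx":0,"wy":0,"wz":0,"claw":0}
    - {"dx":-0.0041,"dy":0.0005,"dz":0.0011,"wx":0,"wy":0,"wz":0,"claw":0}
    - {"dx":-0.0043,"dy":0.0002,"dz":0.0011,"wx":0,"wy":0,"wz":0,"claw":0}
    - {"dx":-0.0042,"dy":-0.0002,"dz":0.0011,"wx":0,"wy":0,"wz":0,"claw":0}

```text
clock: 19.2
tool_pos: [0.4477, 0.4858, 0.1915]
eef_rot: [0.701, 0.701, -0.093, 0.093]
contact_force: [4.4, 0.3, -0.8]
opening: 0.201
```

Request:
drive_tool:
  commands:
    - {"dx":-0.0042,"dy":-0.0007,"dz":0.0011,"wx":0,"wy":0,"wz":0,"claw":0}
    - {"dx":-0.0041,"dy":-0.0009,"dz":0.0011,"wx":0,"wy":0,"wz":0,"claw":0}
    - {"dx":-0.004,"dy":-0.0014,"dz":0.0011,"wx":0,"wy":0,"wz":0,"claw":0}
    - {"dx":-0.0038,"dy":-0.0017,"dz":0.001,"wx":0,"wy":0,"wz":0,"claw":0}
    - {"dx":-0.0038,"dy":-0.0021,"dz":0.001,"wx":0,"wy":0,"wz":0,"claw":0}
    - {"dx":-0.0035,"dy":-0.0024,"dz":0.0009,"wx":0,"wy":0,"wz":0,"claw":0}
    - {"dx":-0.0033,"dy":-0.0026,"dz":0.0009,"wx":0,"wy":0,"wz":0,"claw":0}
    - {"dx":-0.0031,"dy":-0.003,"dz":0.0008,"wx":0,"wy":0,"wz":0,"claw":0}
    - {"dx":-0.0028,"dy":-0.0033,"dz":0.0008,"wx":0,"wy":0,"wz":0,"claw":0}
    - {"dx":-0.0025,"dy":-0.0035,"dz":0.0007,"wx":0,"wy":0,"wz":0,"claw":0}

```text
clock: 20.2
tool_pos: [0.4252, 0.4504, 0.1919]
eef_rot: [0.701, 0.701, -0.092, 0.092]
contact_force: [1.7, -1.5, -6.6]
opening: 0.199
```

```bash
python3 - <<'E'
from plant import r
from h import *
st=r.get_state(); C=[.3982,.4917]; print(st["clock"],np.round(st["tool_pos"],5),np.round(st["eef_rot"],3),np.round(st["contact_force"],1))
force(st["tool_pos"],st["contact_force"],C)
E
```

```text
20.2 [0.42523 0.45038 0.19193] [ 0.701  0.701 -0.092  0.092] [ 1.7 -1.5 -6.6]
ang -56.8 r 49.4mm  F_tan(push ccw) -0.6 F_rad(on tool) 2.2
```

Request:
drive_tool:
  commands:
    - {"dx":-0.0022,"dy":-0.0037,"dz":0.0009,"wx":0,"wy":0,"wz":0,"claw":0}
    - {"dx":-0.002,"dy":-0.0039,"dz":0.0008,"wx":0,"wy":0,"wz":0,"claw":0}
    - {"dx":-0.0015,"dy":-0.004,"dz":0.0006,"wx":0,"wy":0,"wz":0,"claw":0}
    - {"dx":-0.0013,"dy":-0.0042,"dz":0.0003,"wx":0,"wy":0,"wz":0,"claw":0}
    - {"dx":-0.0008,"dy":-0.0042,"dz":0.0002,"wx":0,"wy":0,"wz":0,"claw":0}
    - {"dx":-0.0005,"dy":-0.0044,"dz":0.0001,"wx":0,"wy":0,"wz":0,"claw":0}
    - {"dx":-0.0002,"dy":-0.0043,"dz":0.0001,"wx":0,"wy":0,"wz":0,"claw":0}

```text
clock: 20.9
tool_pos: [0.3968, 0.4421, 0.1915]
eef_rot: [0.701, 0.701, -0.091, 0.092]
contact_force: [0.2, 0.2, -4.5]
opening: 0.197
```

Request:
drive_tool:
  commands:
    - {"dx":0.0002,"dy":-0.0044,"dz":-0.0001,"wx":0,"wy":0,"wz":0,"claw":0}
    - {"dx":0.0006,"dy":-0.0043,"dz":-0.0002,"wx":0,"wy":0,"wz":0,"claw":0}
    - {"dx":0,"dy":0,"dz":0,"wx":0,"wy":0,"wz":0,"claw":0}

```text
clock: 21.2
tool_pos: [0.3875, 0.4433, 0.1915]
eef_rot: [0.701, 0.702, -0.092, 0.091]
contact_force: [-1.5, 1.0, -4.5]
opening: 0.201
```

```bash
python3 - <<'E'
from plant import r
from h import *
st=r.get_state(); C=[.3982,.4917]; print(st["clock"],np.round(st["tool_pos"],5),np.round(st["eef_rot"],3),np.round(st["contact_force"],1))
force(st["tool_pos"],st["contact_force"],C)
cmd=np.array([.38471-(-.0043), .44358-(.001*c15+.0003*s15)])
print(cmd)
rows(C,-100.6,-150.6,20,cmd)
E
```

```text
21.2 [0.38746 0.44331 0.19149] [ 0.701  0.702 -0.092  0.091] [-1.5  1.  -4.5]
ang -102.5 r 49.6mm  F_tan(push ccw) 1.6 F_rad(on tool) -0.7
[0.38901    0.44253643]
 -103.1  dx 0.0004 dy -0.0021 dz -0.0001
 -105.6  dx 0.0006 dy -0.0022 dz -0.0002
 -108.1  dx 0.0006 dy -0.0020 dz -0.0002
 -110.6  dx 0.0007 dy -0.0021 dz -0.0002
 -113.1  dx 0.0007 dy -0.0020 dz -0.0002
 -115.6  dx 0.0009 dy -0.0020 dz -0.0002
 -118.1  dx 0.0010 dy -0.0020 dz -0.0003
 -120.6  dx 0.0010 dy -0.0019 dz -0.0003
 -123.1  dx 0.0011 dy -0.0018 dz -0.0003
 -125.6  dx 0.0012 dy -0.0018 dz -0.0003
 -128.1  dx 0.0013 dy -0.0018 dz -0.0003
 -130.6  dx 0.0013 dy -0.0016 dz -0.0003
 -133.1  dx 0.0014 dy -0.0017 dz -0.0004
 -135.6  dx 0.0015 dy -0.0015 dz -0.0004
 -138.1  dx 0.0015 dy -0.0015 dz -0.0004
 -140.6  dx 0.0016 dy -0.0014 dz -0.0004
 -143.1  dx 0.0017 dy -0.0014 dz -0.0005
 -145.6  dx 0.0017 dy -0.0013 dz -0.0005
 -148.1  dx 0.0017 dy -0.0012 dz -0.0005
 -150.6  dx 0.0018 dy -0.0011 dz -0.0005
cmd [0.35461, 0.46711]
```

Request:
drive_tool:
  commands:
    - {"dx":0.0004,"dy":-0.0021,"dz":0.0001,"wx":0,"wy":0,"wz":0,"claw":0}
    - {"dx":0.0006,"dy":-0.0022,"dz":0,"wx":0,"wy":0,"wz":0,"claw":0}
    - {"dx":0,"dy":0,"dz":0,"wx":0,"wy":0,"wz":0,"claw":0}

```text
clock: 21.5
tool_pos: [0.3844, 0.444, 0.1913]
eef_rot: [0.701, 0.701, -0.091, 0.092]
contact_force: [-0.4, 0.8, -3.4]
opening: 0.194
```

Request:
drive_tool:
  commands:
    - {"dx":0.0006,"dy":-0.002,"dz":-0.0002,"wx":0,"wy":0,"wz":0,"claw":0}
    - {"dx":0.0007,"dy":-0.0021,"dz":-0.0002,"wx":0,"wy":0,"wz":0,"claw":0}
    - {"dx":0,"dy":0,"dz":0,"wx":0,"wy":0,"wz":0,"claw":0}

```text
clock: 21.8
tool_pos: [0.38, 0.4454, 0.1913]
eef_rot: [0.701, 0.701, -0.091, 0.092]
contact_force: [0.6, 1.7, -3.4]
opening: 0.195
```

Request:
drive_tool:
  commands:
    - {"dx":0.0007,"dy":-0.002,"dz":-0.0002,"wx":0,"wy":0,"wz":0,"claw":0}
    - {"dx":0.0009,"dy":-0.002,"dz":-0.0002,"wx":0,"wy":0,"wz":0,"claw":0}
    - {"dx":0,"dy":0,"dz":0,"wx":0,"wy":0,"wz":0,"claw":0}

```text
clock: 22.1
tool_pos: [0.376, 0.4471, 0.1913]
eef_rot: [0.701, 0.701, -0.091, 0.092]
contact_force: [1.3, 2.5, -3.6]
opening: 0.199
```

Request:
drive_tool:
  commands:
    - {"dx":0.001,"dy":-0.002,"dz":-0.0003,"wx":0,"wy":0,"wz":0,"claw":0}
    - {"dx":0.001,"dy":-0.0019,"dz":-0.0003,"wx":0,"wy":0,"wz":0,"claw":0}
    - {"dx":0,"dy":0,"dz":0,"wx":0,"wy":0,"wz":0,"claw":0}

```text
clock: 22.4
tool_pos: [0.373, 0.4487, 0.1913]
eef_rot: [0.701, 0.701, -0.091, 0.092]
contact_force: [3.5, 3.3, -5.3]
opening: 0.197
```

Request:
drive_tool:
  commands:
    - {"dx":0.0011,"dy":-0.0018,"dz":-0.0003,"wx":0,"wy":0,"wz":0,"claw":0}
    - {"dx":0.0012,"dy":-0.0018,"dz":-0.0003,"wx":0,"wy":0,"wz":0,"claw":0}
    - {"dx":0,"dy":0,"dz":0,"wx":0,"wy":0,"wz":0,"claw":0}

```text
clock: 22.7
tool_pos: [0.3714, 0.4497, 0.1914]
eef_rot: [0.702, 0.7, -0.091, 0.094]
contact_force: [7.6, 0.9, -6.3]
opening: 0.197
```

```bash
python3 - <<'E'
from plant import r
from h import *
st=r.get_state(); C=[.3982,.4917]; print(st["clock"],np.round(st["tool_pos"],5),np.round(st["eef_rot"],3),np.round(st["contact_force"],1))
force(st["tool_pos"],st["contact_force"],C)
E
```

```text
22.7 [0.37143 0.44974 0.19141] [ 0.702  0.7   -0.091  0.094] [ 7.6  0.9 -6.3]
ang -122.5 r 49.8mm  F_tan(push ccw) -5.9 F_rad(on tool) -4.8
```

Closing take-up is at about −122° (slack about 175°), so the gate should meet its seat when the wheel returns to about −122°, one turn on. I'll wind quickly to just short of that.

```bash
python3 - <<'E'
from h import *
C=np.array([.3982,.4917]); cmd=C+.05*np.array([np.cos(np.radians(-125.6)),np.sin(np.radians(-125.6))])
rows(C,234.4,-105.6,68,cmd)
E
```

```text
229.4  dx 0.0026 dy -0.0034 dz -0.0007
  224.4  dx 0.0029 dy -0.0032 dz -0.0008
  219.4  dx 0.0031 dy -0.0029 dz -0.0008
  214.4  dx 0.0034 dy -0.0026 dz -0.0009
  209.4  dx 0.0036 dy -0.0024 dz -0.0010
  204.4  dx 0.0037 dy -0.0019 dz -0.0010
  199.4  dx 0.0039 dy -0.0017 dz -0.0011
  194.4  dx 0.0040 dy -0.0012 dz -0.0011
  189.4  dx 0.0042 dy -0.0009 dz -0.0011
  184.4  dx 0.0041 dy -0.0005 dz -0.0011
  179.4  dx 0.0043 dy -0.0002 dz -0.0011
  174.4  dx 0.0042 dy 0.0002 dz -0.0011
  169.4  dx 0.0042 dy 0.0007 dz -0.0011
  164.4  dx 0.0041 dy 0.0009 dz -0.0011
  159.4  dx 0.0040 dy 0.0014 dz -0.0011
  154.4  dx 0.0038 dy 0.0017 dz -0.0010
  149.4  dx 0.0038 dy 0.0021 dz -0.0010
  144.4  dx 0.0035 dy 0.0024 dz -0.0009
  139.4  dx 0.0033 dy 0.0026 dz -0.0009
  134.4  dx 0.0031 dy 0.0030 dz -0.0008
  129.4  dx 0.0028 dy 0.0033 dz -0.0008
  124.4  dx 0.0025 dy 0.0035 dz -0.0007
  119.4  dx 0.0022 dy 0.0037 dz -0.0006
  114.4  dx 0.0019 dy 0.0039 dz -0.0005
  109.4  dx 0.0016 dy 0.0040 dz -0.0004
  104.4  dx 0.0013 dy 0.0042 dz -0.0003
   99.4  dx 0.0008 dy 0.0042 dz -0.0002
   94.4  dx
[... 971 characters left out ...]
9 dy -0.0017 dz 0.0010
  -30.6  dx -0.0037 dy -0.0021 dz 0.0010
  -35.6  dx -0.0036 dy -0.0023 dz 0.0010
  -40.6  dx -0.0033 dy -0.0027 dz 0.0009
  -45.6  dx -0.0030 dy -0.0030 dz 0.0008
  -50.6  dx -0.0029 dy -0.0033 dz 0.0008
  -55.6  dx -0.0025 dy -0.0034 dz 0.0007
  -60.6  dx -0.0022 dy -0.0037 dz 0.0006
  -65.6  dx -0.0019 dy -0.0039 dz 0.0005
  -70.6  dx -0.0016 dy -0.0041 dz 0.0004
  -75.6  dx -0.0012 dy -0.0042 dz 0.0003
  -80.6  dx -0.0009 dy -0.0042 dz 0.0002
  -85.6  dx -0.0005 dy -0.0044 dz 0.0001
  -90.6  dx -0.0001 dy -0.0043 dz 0.0000
  -95.6  dx 0.0002 dy -0.0044 dz -0.0000
 -100.6  dx 0.0006 dy -0.0043 dz -0.0002
 -105.6  dx 0.0009 dy -0.0042 dz -0.0002
cmd [0.38479, 0.4435]
```

Request:
drive_tool:
  commands:
    - {"dx":0.0026,"dy":-0.0034,"dz":-0.0004,"wx":0,"wy":0,"wz":0,"claw":0}
    - {"dx":0.0029,"dy":-0.0032,"dz":-0.0005,"wx":0,"wy":0,"wz":0,"claw":0}
    - {"dx":0.0031,"dy":-0.0029,"dz":-0.0006,"wx":0,"wy":0,"wz":0,"claw":0}
    - {"dx":0.0034,"dy":-0.0026,"dz":-0.0009,"wx":0,"wy":0,"wz":0,"claw":0}
    - {"dx":0.0036,"dy":-0.0024,"dz":-0.001,"wx":0,"wy":0,"wz":0,"claw":0}
    - {"dx":0.0037,"dy":-0.0019,"dz":-0.001,"wx":0,"wy":0,"wz":0,"claw":0}
    - {"dx":0.0039,"dy":-0.0017,"dz":-0.0011,"wx":0,"wy":0,"wz":0,"claw":0}
    - {"dx":0.004,"dy":-0.0012,"dz":-0.0011,"wx":0,"wy":0,"wz":0,"claw":0}
    - {"dx":0.0042,"dy":-0.0009,"dz":-0.0011,"wx":0,"wy":0,"wz":0,"claw":0}
    - {"dx":0.0041,"dy":-0.0005,"dz":-0.0011,"wx":0,"wy":0,"wz":0,"claw":0}
    - {"dx":0.0043,"dy":-0.0002,"dz":-0.0011,"wx":0,"wy":0,"wz":0,"claw":0}
    - {"dx":0.0042,"dy":0.0002,"dz":-0.0011,"wx":0,"wy":0,"wz":0,"claw":0}

```text
clock: 23.9
tool_pos: [0.3484, 0.4906, 0.1909]
eef_rot: [0.702, 0.699, -0.096, 0.095]
contact_force: [0.2, -7.5, 1.3]
opening: 0.198
```

Request:
drive_tool:
  commands:
    - {"dx":0.0042,"dy":0.0007,"dz":-0.0011,"wx":0,"wy":0,"wz":0,"claw":0}
    - {"dx":0.0041,"dy":0.0009,"dz":-0.0011,"wx":0,"wy":0,"wz":0,"claw":0}
    - {"dx":0.004,"dy":0.0014,"dz":-0.0011,"wx":0,"wy":0,"wz":0,"claw":0}
    - {"dx":0.0038,"dy":0.0017,"dz":-0.001,"wx":0,"wy":0,"wz":0,"claw":0}
    - {"dx":0.0038,"dy":0.0021,"dz":-0.001,"wx":0,"wy":0,"wz":0,"claw":0}
    - {"dx":0.0035,"dy":0.0024,"dz":-0.0009,"wx":0,"wy":0,"wz":0,"claw":0}
    - {"dx":0.0033,"dy":0.0026,"dz":-0.0009,"wx":0,"wy":0,"wz":0,"claw":0}
    - {"dx":0.0031,"dy":0.003,"dz":-0.0008,"wx":0,"wy":0,"wz":0,"claw":0}
    - {"dx":0.0028,"dy":0.0033,"dz":-0.0008,"wx":0,"wy":0,"wz":0,"claw":0}
    - {"dx":0.0025,"dy":0.0035,"dz":-0.0007,"wx":0,"wy":0,"wz":0,"claw":0}
    - {"dx":0.0022,"dy":0.0037,"dz":-0.0006,"wx":0,"wy":0,"wz":0,"claw":0}
    - {"dx":0.0019,"dy":0.0039,"dz":-0.0005,"wx":0,"wy":0,"wz":0,"claw":0}

```text
clock: 25.1
tool_pos: [0.3725, 0.535, 0.1906]
eef_rot: [0.7, 0.701, -0.097, 0.091]
contact_force: [-7.4, -1.9, 3.6]
opening: 0.197
```

```bash
python3 - <<'E'
from plant import r
from h import *
st=r.get_state(); C=[.3982,.4917]; print(st["clock"],np.round(st["tool_pos"],5),np.round(st["eef_rot"],3),np.round(st["contact_force"],1))
force(st["tool_pos"],st["contact_force"],C)
E
```

```text
25.1 [0.37254 0.53503 0.19061] [ 0.7    0.701 -0.097  0.091] [-7.4 -1.9  3.6]
ang 120.6 r 50.4mm  F_tan(push ccw) -7.4 F_rad(on tool) 2.1
```

Request:
drive_tool:
  commands:
    - {"dx":0.0016,"dy":0.004,"dz":-0.0006,"wx":0,"wy":0,"wz":0,"claw":0}
    - {"dx":0.0013,"dy":0.0042,"dz":-0.0005,"wx":0,"wy":0,"wz":0,"claw":0}
    - {"dx":0.0008,"dy":0.0042,"dz":-0.0002,"wx":0,"wy":0,"wz":0,"claw":0}
    - {"dx":0.0005,"dy":0.0044,"dz":-0.0001,"wx":0,"wy":0,"wz":0,"claw":0}
    - {"dx":0.0002,"dy":0.0043,"dz":-0.0001,"wx":0,"wy":0,"wz":0,"claw":0}
    - {"dx":-0.0002,"dy":0.0044,"dz":0.0001,"wx":0,"wy":0,"wz":0,"claw":0}
    - {"dx":-0.0006,"dy":0.0043,"dz":0.0002,"wx":0,"wy":0,"wz":0,"claw":0}
    - {"dx":-0.001,"dy":0.0043,"dz":0.0003,"wx":0,"wy":0,"wz":0,"claw":0}
    - {"dx":-0.0013,"dy":0.0041,"dz":0.0003,"wx":0,"wy":0,"wz":0,"claw":0}
    - {"dx":-0.0016,"dy":0.004,"dz":0.0004,"wx":0,"wy":0,"wz":0,"claw":0}
    - {"dx":-0.002,"dy":0.0039,"dz":0.0005,"wx":0,"wy":0,"wz":0,"claw":0}
    - {"dx":-0.0023,"dy":0.0036,"dz":0.0006,"wx":0,"wy":0,"wz":0,"claw":0}

```text
clock: 26.3
tool_pos: [0.4223, 0.5353, 0.1913]
eef_rot: [0.7, 0.703, -0.092, 0.088]
contact_force: [-4.1, 6.8, 1.5]
opening: 0.2
```

Request:
drive_tool:
  commands:
    - {"dx":-0.0026,"dy":0.0034,"dz":0.0007,"wx":0,"wy":0,"wz":0,"claw":0}
    - {"dx":-0.0029,"dy":0.0032,"dz":0.0008,"wx":0,"wy":0,"wz":0,"claw":0}
    - {"dx":-0.0032,"dy":0.0029,"dz":0.0008,"wx":0,"wy":0,"wz":0,"claw":0}
    - {"dx":-0.0033,"dy":0.0027,"dz":0.0009,"wx":0,"wy":0,"wz":0,"claw":0}
    - {"dx":-0.0036,"dy":0.0023,"dz":0.001,"wx":0,"wy":0,"wz":0,"claw":0}
    - {"dx":-0.0038,"dy":0.0019,"dz":0.001,"wx":0,"wy":0,"wz":0,"claw":0}
    - {"dx":-0.0039,"dy":0.0017,"dz":0.001,"wx":0,"wy":0,"wz":0,"claw":0}
    - {"dx":-0.004,"dy":0.0012,"dz":0.0011,"wx":0,"wy":0,"wz":0,"claw":0}
    - {"dx":-0.0041,"dy":0.0009,"dz":0.0011,"wx":0,"wy":0,"wz":0,"claw":0}
    - {"dx":-0.0042,"dy":0.0006,"dz":0.0011,"wx":0,"wy":0,"wz":0,"claw":0}
    - {"dx":-0.0042,"dy":0.0001,"dz":0.0011,"wx":0,"wy":0,"wz":0,"claw":0}
    - {"dx":-0.0042,"dy":-0.0002,"dz":0.0011,"wx":0,"wy":0,"wz":0,"claw":0}

```text
clock: 27.5
tool_pos: [0.4479, 0.4897, 0.1917]
eef_rot: [0.701, 0.702, -0.088, 0.091]
contact_force: [3.4, 7.9, -3.0]
opening: 0.203
```

```bash
python3 - <<'E'
from plant import r
from h import *
st=r.get_state(); C=[.3982,.4917]; print(st["clock"],np.round(st["tool_pos"],5),np.round(st["eef_rot"],3),np.round(st["contact_force"],1))
force(st["tool_pos"],st["contact_force"],C)
E
```

```text
27.5 [0.44795 0.48967 0.19166] [ 0.701  0.702 -0.088  0.091] [ 3.4  7.9 -3. ]
ang -2.3 r 49.8mm  F_tan(push ccw) -8.0 F_rad(on tool) 3.1
```

Request:
drive_tool:
  commands:
    - {"dx":-0.0042,"dy":-0.0006,"dz":0.0012,"wx":0,"wy":0,"wz":0,"claw":0}
    - {"dx":-0.0041,"dy":-0.001,"dz":0.0012,"wx":0,"wy":0,"wz":0,"claw":0}
    - {"dx":-0.004,"dy":-0.0014,"dz":0.0012,"wx":0,"wy":0,"wz":0,"claw":0}
    - {"dx":-0.0039,"dy":-0.0017,"dz":0.001,"wx":0,"wy":0,"wz":0,"claw":0}
    - {"dx":-0.0037,"dy":-0.0021,"dz":0.001,"wx":0,"wy":0,"wz":0,"claw":0}
    - {"dx":-0.0036,"dy":-0.0023,"dz":0.001,"wx":0,"wy":0,"wz":0,"claw":0}
    - {"dx":-0.0033,"dy":-0.0027,"dz":0.0009,"wx":0,"wy":0,"wz":0,"claw":0}
    - {"dx":-0.003,"dy":-0.003,"dz":0.0008,"wx":0,"wy":0,"wz":0,"claw":0}

```text
clock: 28.3
tool_pos: [0.4345, 0.4567, 0.1912]
eef_rot: [0.701, 0.701, -0.089, 0.092]
contact_force: [6.2, 4.8, -3.9]
opening: 0.201
```

Request:
drive_tool:
  commands:
    - {"dx":-0.0029,"dy":-0.0033,"dz":0.0008,"wx":0,"wy":0,"wz":0,"claw":0}
    - {"dx":-0.0025,"dy":-0.0034,"dz":0.0007,"wx":0,"wy":0,"wz":0,"claw":0}
    - {"dx":-0.0022,"dy":-0.0037,"dz":0.0006,"wx":0,"wy":0,"wz":0,"claw":0}
    - {"dx":-0.0019,"dy":-0.0039,"dz":0.0005,"wx":0,"wy":0,"wz":0,"claw":0}
    - {"dx":-0.0016,"dy":-0.0041,"dz":0.0004,"wx":0,"wy":0,"wz":0,"claw":0}
    - {"dx":-0.0012,"dy":-0.0042,"dz":0.0003,"wx":0,"wy":0,"wz":0,"claw":0}
    - {"dx":-0.0009,"dy":-0.0042,"dz":0.0002,"wx":0,"wy":0,"wz":0,"claw":0}
    - {"dx":-0.0005,"dy":-0.0044,"dz":0.0001,"wx":0,"wy":0,"wz":0,"claw":0}

```text
clock: 29.1
tool_pos: [0.4038, 0.4414, 0.191]
eef_rot: [0.702, 0.701, -0.09, 0.093]
contact_force: [6.6, 3.5, -5.6]
opening: 0.199
```

Request:
drive_tool:
  commands:
    - {"dx":0,"dy":0,"dz":0,"wx":0,"wy":0,"wz":0,"claw":0}
    - {"dx":0,"dy":0,"dz":0,"wx":0,"wy":0,"wz":0,"claw":0}

```text
clock: 29.3
tool_pos: [0.403, 0.4413, 0.1909]
eef_rot: [0.701, 0.701, -0.091, 0.093]
contact_force: [4.6, 3.2, -4.2]
opening: 0.197
```

```bash
python3 - <<'E'
from plant import r
from h import *
st=r.get_state(); C=[.3982,.4917]; print(st["clock"],np.round(st["tool_pos"],5),np.round(st["eef_rot"],3),np.round(st["contact_force"],1))
force(st["tool_pos"],st["contact_force"],C)
cmd=np.array(C)+.05*np.array([np.cos(np.radians(-85.6)),np.sin(np.radians(-85.6))])
rows(C,-85.6,-150.6,26,cmd)
E
```

```text
29.3 [0.40297 0.44126 0.19095] [ 0.701  0.701 -0.091  0.093] [ 4.6  3.2 -4.2]
ang -84.6 r 50.7mm  F_tan(push ccw) -4.9 F_rad(on tool) -2.8
  -88.1  dx -0.0001 dy -0.0022 dz 0.0000
  -90.6  dx -0.0000 dy -0.0022 dz 0.0000
  -93.1  dx 0.0000 dy -0.0021 dz -0.0000
  -95.6  dx 0.0002 dy -0.0022 dz -0.0000
  -98.1  dx 0.0002 dy -0.0022 dz -0.0001
 -100.6  dx 0.0004 dy -0.0021 dz -0.0001
 -103.1  dx 0.0004 dy -0.0022 dz -0.0001
 -105.6  dx 0.0005 dy -0.0021 dz -0.0001
 -108.1  dx 0.0007 dy -0.0021 dz -0.0002
 -110.6  dx 0.0006 dy -0.0020 dz -0.0002
 -113.1  dx 0.0008 dy -0.0021 dz -0.0002
 -115.6  dx 0.0009 dy -0.0019 dz -0.0002
 -118.1  dx 0.0010 dy -0.0020 dz -0.0003
 -120.6  dx 0.0010 dy -0.0019 dz -0.0003
 -123.1  dx 0.0011 dy -0.0018 dz -0.0003
 -125.6  dx 0.0012 dy -0.0018 dz -0.0003
 -128.1  dx 0.0012 dy -0.0018 dz -0.0003
 -130.6  dx 0.0014 dy -0.0017 dz -0.0004
 -133.1  dx 0.0014 dy -0.0016 dz -0.0004
 -135.6  dx 0.0015 dy -0.0016 dz -0.0004
 -138.1  dx 0.0015 dy -0.0015 dz -0.0004
 -140.6  dx 0.0016 dy -0.0014 dz -0.0004
 -143.1  dx 0.0017 dy -0.0013 dz -0.0004
 -145.6  dx 0.0017 dy -0.0013 dz -0.0004
 -148.1  dx 0.0018 dy -0.0012 dz -0.0005
 -150.6  dx 0.0018 dy -0.0011 dz -0.0005
cmd [0.35464, 0.46719]
```

Request:
drive_tool:
  commands:
    - {"dx":-0.0001,"dy":-0.0022,"dz":0,"wx":0,"wy":0,"wz":0,"claw":0}
    - {"dx":0,"dy":-0.0022,"dz":0,"wx":0,"wy":0,"wz":0,"claw":0}
    - {"dx":0,"dy":-0.0021,"dz":0,"wx":0,"wy":0,"wz":0,"claw":0}
    - {"dx":0.0002,"dy":-0.0022,"dz":0,"wx":0,"wy":0,"wz":0,"claw":0}
    - {"dx":0.0002,"dy":-0.0022,"dz":-0.0001,"wx":0,"wy":0,"wz":0,"claw":0}
    - {"dx":0.0004,"dy":-0.0021,"dz":-0.0001,"wx":0,"wy":0,"wz":0,"claw":0}

```text
clock: 29.9
tool_pos: [0.3911, 0.4416, 0.191]
eef_rot: [0.702, 0.701, -0.09, 0.094]
contact_force: [7.3, 1.6, -5.6]
opening: 0.201
```

Request:
drive_tool:
  commands:
    - {"dx":0.0004,"dy":-0.0022,"dz":-0.0001,"wx":0,"wy":0,"wz":0,"claw":0}
    - {"dx":0.0005,"dy":-0.0021,"dz":-0.0001,"wx":0,"wy":0,"wz":0,"claw":0}
    - {"dx":0.0007,"dy":-0.0021,"dz":-0.0002,"wx":0,"wy":0,"wz":0,"claw":0}
    - {"dx":0,"dy":0,"dz":0,"wx":0,"wy":0,"wz":0,"claw":0}

```text
clock: 30.3
tool_pos: [0.3845, 0.443, 0.191]
eef_rot: [0.702, 0.701, -0.091, 0.094]
contact_force: [6.9, 0.6, -5.9]
opening: 0.195
```

Request:
drive_tool:
  commands:
    - {"dx":0.0006,"dy":-0.002,"dz":-0.0002,"wx":0,"wy":0,"wz":0,"claw":0}
    - {"dx":0.0008,"dy":-0.0021,"dz":-0.0002,"wx":0,"wy":0,"wz":0,"claw":0}
    - {"dx":0,"dy":0,"dz":0,"wx":0,"wy":0,"wz":0,"claw":0}

```text
clock: 30.6
tool_pos: [0.3806, 0.4443, 0.191]
eef_rot: [0.702, 0.701, -0.091, 0.094]
contact_force: [7.4, 1.1, -5.7]
opening: 0.2
```

Request:
drive_tool:
  commands:
    - {"dx":0.0009,"dy":-0.0019,"dz":-0.0002,"wx":0,"wy":0,"wz":0,"claw":0}
    - {"dx":0.001,"dy":-0.002,"dz":-0.0003,"wx":0,"wy":0,"wz":0,"claw":0}
    - {"dx":0,"dy":0,"dz":0,"wx":0,"wy":0,"wz":0,"claw":0}

```text
clock: 30.9
tool_pos: [0.3768, 0.446, 0.191]
eef_rot: [0.702, 0.7, -0.091, 0.094]
contact_force: [6.8, 0.4, -6.2]
opening: 0.2
```

```bash
python3 - <<'E'
from plant import r
from h import *
st=r.get_state(); C=[.3982,.4917]; print(st["clock"],np.round(st["tool_pos"],5),np.round(st["eef_rot"],3),np.round(st["contact_force"],1))
force(st["tool_pos"],st["contact_force"],C)
E
```

```text
30.9 [0.37678 0.44595 0.19097] [ 0.702  0.7   -0.091  0.094] [ 6.8  0.4 -6.2]
ang -115.1 r 50.5mm  F_tan(push ccw) -6.0 F_rad(on tool) -3.2
```

Request:
drive_tool:
  commands:
    - {"dx":0.001,"dy":-0.0019,"dz":-0.0001,"wx":0,"wy":0,"wz":0,"claw":0}
    - {"dx":0,"dy":0,"dz":0,"wx":0,"wy":0,"wz":0,"claw":0}

```text
clock: 31.1
tool_pos: [0.3751, 0.4468, 0.1909]
eef_rot: [0.702, 0.7, -0.091, 0.094]
contact_force: [7.0, 0.6, -5.5]
opening: 0.196
```

Request:
drive_tool:
  commands:
    - {"dx":0.0011,"dy":-0.0018,"dz":-0.0001,"wx":0,"wy":0,"wz":0,"claw":0}
    - {"dx":0,"dy":0,"dz":0,"wx":0,"wy":0,"wz":0,"claw":0}

```text
clock: 31.3
tool_pos: [0.3734, 0.4477, 0.1908]
eef_rot: [0.702, 0.7, -0.091, 0.094]
contact_force: [6.7, 0.1, -4.0]
opening: 0.2
```

Request:
drive_tool:
  commands:
    - {"dx":0.0012,"dy":-0.0018,"dz":-0.0002,"wx":0,"wy":0,"wz":0,"claw":0}
    - {"dx":0,"dy":0,"dz":0,"wx":0,"wy":0,"wz":0,"claw":0}

```text
clock: 31.5
tool_pos: [0.3728, 0.4481, 0.1909]
eef_rot: [0.702, 0.7, -0.091, 0.095]
contact_force: [9.1, -1.9, -4.1]
opening: 0.198
```

Request:
drive_tool:
  commands:
    - {"dx":0.0006,"dy":-0.0009,"dz":-0.0001,"wx":0,"wy":0,"wz":0,"claw":0}
    - {"dx":0,"dy":0,"dz":0,"wx":0,"wy":0,"wz":0,"claw":0}

```text
clock: 31.7
tool_pos: [0.3724, 0.4483, 0.1909]
eef_rot: [0.702, 0.7, -0.091, 0.096]
contact_force: [10.5, -1.9, -4.0]
opening: 0.193
```

```bash
python3 - <<'E'
from plant import r
from h import *
st=r.get_state(); C=[.3982,.4917]; print(st["clock"],np.round(st["tool_pos"],5),np.round(st["eef_rot"],3),np.round(st["contact_force"],1))
force(st["tool_pos"],st["contact_force"],C)
E
```

```text
31.7 [0.37245 0.4483  0.19091] [ 0.702  0.7   -0.091  0.096] [10.5 -1.9 -4. ]
ang -120.7 r 50.5mm  F_tan(push ccw) -10.1 F_rad(on tool) -3.7
```

The gate has stopped at about −120.4°, as predicted, and the push has risen from 6–7 to 10.1 N. One more small step will make the bite certain.

Request:
drive_tool:
  commands:
    - {"dx":0.0006,"dy":-0.0009,"dz":-0.0001,"wx":0,"wy":0,"wz":0,"claw":0}
    - {"dx":0,"dy":0,"dz":0,"wx":0,"wy":0,"wz":0,"claw":0}
    - {"dx":0,"dy":0,"dz":0,"wx":0,"wy":0,"wz":0,"claw":0}

```text
clock: 32.0
tool_pos: [0.3719, 0.4487, 0.1909]
eef_rot: [0.702, 0.7, -0.091, 0.096]
contact_force: [10.7, -1.4, -4.5]
opening: 0.2
```

```bash
python3 - <<'E'
from plant import r
from h import *
st=r.get_state(); C=[.3982,.4917]; print(st["clock"],np.round(st["tool_pos"],5),np.round(st["eef_rot"],4),np.round(st["contact_force"],1))
force(st["tool_pos"],st["contact_force"],C)
E
```

```text
32.0 [0.37187 0.44866 0.19089] [ 0.7023  0.6996 -0.0906  0.0959] [10.7 -1.4 -4.5]
ang -121.5 r 50.5mm  F_tan(push ccw) -9.9 F_rad(on tool) -4.4
```

Request:
drive_tool:
  commands:
    - {"dx":0.0006,"dy":-0.0009,"dz":-0.0001,"wx":0,"wy":0,"wz":0,"claw":0}
    - {"dx":0,"dy":0,"dz":0,"wx":0,"wy":0,"wz":0,"claw":0}

```text
clock: 32.2
tool_pos: [0.371, 0.4492, 0.1909]
eef_rot: [0.702, 0.7, -0.091, 0.096]
contact_force: [10.9, -2.1, -4.2]
opening: 0.195
```

Request:
drive_tool:
  commands:
    - {"dx":0.0007,"dy":-0.0008,"dz":-0.0002,"wx":0,"wy":0,"wz":0,"claw":0}
    - {"dx":0,"dy":0,"dz":0,"wx":0,"wy":0,"wz":0,"claw":0}
    - {"dx":0,"dy":0,"dz":0,"wx":0,"wy":0,"wz":0,"claw":0}

```text
clock: 32.5
tool_pos: [0.3705, 0.4496, 0.1909]
eef_rot: [0.702, 0.699, -0.091, 0.096]
contact_force: [10.6, -1.8, -4.8]
opening: 0.201
```

```bash
python3 - <<'E'
from plant import r
from h import *
st=r.get_state(); C=[.3982,.4917]; print(st["clock"],np.round(st["tool_pos"],5),np.round(st["eef_rot"],4),np.round(st["contact_force"],1))
force(st["tool_pos"],st["contact_force"],C)
E
```

```text
32.5 [0.37047 0.4496  0.19089] [ 0.7024  0.6994 -0.0907  0.0962] [10.6 -1.8 -4.8]
ang -123.4 r 50.4mm  F_tan(push ccw) -9.8 F_rad(on tool) -4.4
```

It now gives at a steady 10 N or so, with about 3° (0.05 rad) of squeeze: the gate has just bitten. I'll ease off, let go and withdraw along the fingers.

Request:
drive_tool:
  commands:
    - {"dx":-0.0007,"dy":0.0011,"dz":0.0002,"wx":0,"wy":0,"wz":0,"claw":0}
    - {"dx":-0.0007,"dy":0.0011,"dz":0.0002,"wx":0,"wy":0,"wz":0,"claw":0}
    - {"dx":-0.0007,"dy":0.0011,"dz":0.0002,"wx":0,"wy":0,"wz":0,"claw":0}
    - {"dx":0,"dy":0,"dz":0,"wx":0,"wy":0,"wz":0,"claw":0}
    - {"dx":0,"dy":0,"dz":0,"wx":0,"wy":0,"wz":0,"claw":0}

```text
clock: 33.0
tool_pos: [0.3727, 0.4482, 0.1908]
eef_rot: [0.702, 0.7, -0.091, 0.095]
contact_force: [8.7, -0.7, -4.0]
opening: 0.199
```

Request:
drive_tool:
  commands:
    - {"dx":0,"dy":0,"dz":0,"wx":0,"wy":0,"wz":0,"claw":0.3}
    - {"dx":0,"dy":0,"dz":0,"wx":0,"wy":0,"wz":0,"claw":0.5}
    - {"dx":0,"dy":0,"dz":0,"wx":0,"wy":0,"wz":0,"claw":0.5}
    - {"dx":0,"dy":0,"dz":0,"wx":0,"wy":0,"wz":0,"claw":0.5}
    - {"dx":0,"dy":0,"dz":0,"wx":0,"wy":0,"wz":0,"claw":0.5}

```text
clock: 33.5
tool_pos: [0.3679, 0.4511, 0.19]
eef_rot: [0.701, 0.701, -0.092, 0.092]
contact_force: [0.2, -0.2, -0.3]
opening: 0.502
```

Request:
drive_tool:
  commands:
    - {"dx":0,"dy":0,"dz":-0.005,"wx":0,"wy":0,"wz":0,"claw":0.5}
    - {"dx":0,"dy":0,"dz":-0.01,"wx":0,"wy":0,"wz":0,"claw":0.5}
    - {"dx":0,"dy":0,"dz":-0.015,"wx":0,"wy":0,"wz":0,"claw":0.5}
    - {"dx":0,"dy":0,"dz":-0.015,"wx":0,"wy":0,"wz":0,"claw":0.5}
    - {"dx":0,"dy":0,"dz":-0.015,"wx":0,"wy":0,"wz":0,"claw":0.5}
    - {"dx":0,"dy":0,"dz":-0.015,"wx":0,"wy":0,"wz":0,"claw":0.5}
    - {"dx":0,"dy":0,"dz":-0.01,"wx":0,"wy":0,"wz":0,"claw":0.5}
    - {"dx":0,"dy":0,"dz":-0.005,"wx":0,"wy":0,"wz":0,"claw":0.5}
    - {"dx":0,"dy":0,"dz":0,"wx":0,"wy":0,"wz":0,"claw":0.5}
    - {"dx":0,"dy":0,"dz":0,"wx":0,"wy":0,"wz":0,"claw":0.5}

```text
clock: 34.5
tool_pos: [0.3683, 0.4739, 0.2766]
eef_rot: [0.701, 0.701, -0.092, 0.092]
contact_force: [-0.1, 0.4, -1.2]
opening: 0.5
```

```bash
python3 - <<'E'
from plant import r,snapshot
from h import *
s=snapshot("side"); cv2.imwrite("pics/end.png",cv2.resize(s["color"][60:270,150:430],(800,600))[:,:,::-1])
st=r.get_state(); print(st["clock"],np.round(st["tool_pos"],4),np.round(st["contact_force"],1),np.abs(st["qd"]).max())
E
```

```text
34.55 [0.3683 0.4737 0.2764] [-0.6 -0.5  0.2] 0.002664629455800928
```

View pics/end.png

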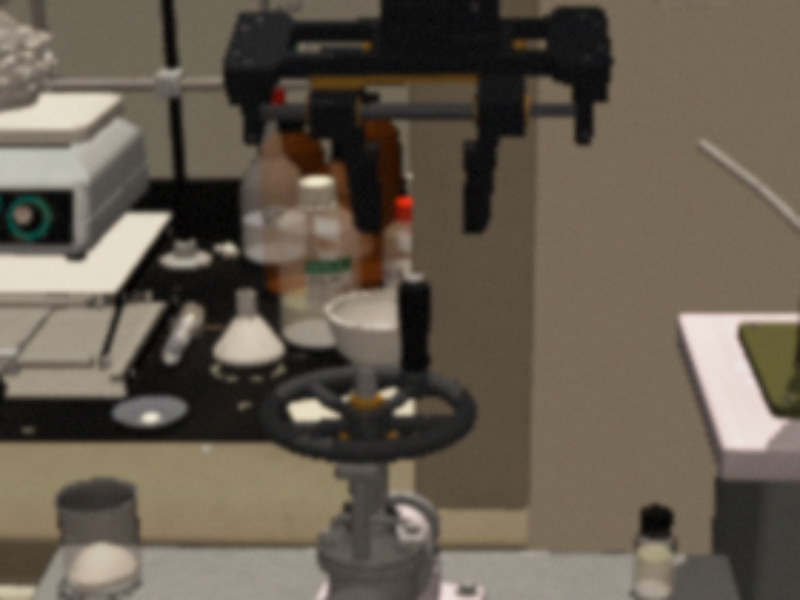

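The picture shows the gripper clear: the fingertips at y≈230 are above the free grip, whose top is at (414,275). The wheel is standing still. Handing in.

```bash
python3 -c "
from plant import r
print(r.finish_job())"
```

```text
the job is handed in; nothing more can be done
None
```

I opened the valve one turn, held it, wound it shut until the gate just bit on its seat, let go and handed the job in. The job took about 34.6 s of the 72 s allowed. `finish_job` gives no verdict, and I judged the stem and seat only by force and angle, since neither can be seen directly.

- **Opening:** The slack took up at a wheel angle of about 53.3° (±0.6°), after 83° of free turn. There the push rose from under 2 N to about 6–7 N. I wound on to 412.8°, which is 359.5° of stem-moving turn, so I stopped at or just short of the mark. I then eased off slightly and held it for 1.2 s.
- **Closing:** The slack measured about 175°. The gate met its seat at about −120.4°, within 2° of where I had predicted. The push rose from 7 N to 10 N and then stayed level while the wheel gave about 3° (0.05 rad, well inside the 0.3 rad limit). I stopped there, eased off and let go.
- **Last checks:** The final picture shows the gripper clear above the free grip. The contact force is about zero and the arm is still.
- **Disagreements:** In the seat I read 9.8–10.1 N, with about 0.5 N of noise, so the bite rests mainly on the stall and the wheel then giving. A steady side load of 3–6 N, radial and vertical, came from small path errors while gripping. Two early move calls were refused because every number has to be given in each row; nothing moved.

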